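Lock the sample carrier with its curved pin

ROBOT

A 7-joint arm with a two-finger parallel gripper is mounted at the origin on the work surface. World frame = base frame: x ahead of the robot, y to its left, z up, the work surface at z = 0. Lengths are in mm, angles in rad, forces in N, time in s.
With the tool pointing down it reaches from about 425 to 875 mm from the base axis. Payload 9.9 kg.
Tool frame: the origin (TCP) lies where the fingers leave the gripper's body, on its centre line; the fingertips stand 73 mm ahead of it and the grasp point (between the pads) lies 54 mm ahead of it; z points along the fingers, y is the direction in which the jaws open and shut (so a half turn about z gives the same grasp; the last joint's range is limited). The gripper opens to 85 mm and grips with 20 to 120 N. Pads are 22 mm wide; open, the fingers measure 114 mm over their backs; the gripper's body (76 mm by 85 mm) begins 54 mm behind the grasp point. The pads swing forward as they close: fully open they stand 13 mm farther back than shut.
Start: joints at [1.184, 0.576, 0.025, 1.437, -0.015, 1.129, -0.057], TCP at [201.286, -644.294, 303.889] pointing down, gripper open.
Joint ranges: [-2.76, 2.76], [-0.34, 2.15], [-1.52, 1.57], [0.19, 2.46], [-1.09, 4.23], [0.17, 1.99], [-2.82, 2.82]. Speed limits (rad/s): [2.22, 2.22, 3.01, 3.01, 3.14, 3.14, 3.14].

INTERFACE

Orientations are given as a unit quaternion [x, y, z, w].
In Python, from plant import * gives the robot as it stands.
- The arm moves only by the tool move_arm, never from a script. Its argument "motion" is a list of rows, each an object of numbers: "tx", "ty", "tz": the shift along the tool's x, y, z in m; "twist": the turn about the tool's z in rad. A call has 1 to 20 rows; each row shifts and turns the commanded pose from where the row before left it, along the tool's axes as they then stand; what a row does not reach is not made up. A row lasts 1/8 s, in which the tool goes at most 62.5 mm and 10.7 degrees, less where a joint would pass 70% of its speed; a pose out of reach is approached as far as the arm can. A call is refused whole if a number of a shift passes 0.0625 or a number of a turn 0.188, either way. A call with a gripper value outside its range is refused whole. "jaw" is the opening, from 0 (shut) to 1 (fully open), set as the call begins (left out, the last holds). The fingers move at their own pace and stop on an object; "grip_force" is the grip in N (left out, the last holds). Time passes only in rows, so rows that do not move let the fingers close. It gives the time, the measured TCP pose, the force and the opening at its end, in the units of the state.
- sense(): the state, without advancing time (a new reading comes with each control period).
- grab_frame(name): name is "side" or "top"; returns a dict with "frame" (420x560x3 uint8, blue, green, red), "z_map" (420x560 float32, mm along the optical axis (not along the pixel's ray), 0 where there is no reading), "mtx" (3x3 intrinsics, pixels), "camera_from_world" (4x4, takes a point from world to camera coordinates). Camera axes: x right, y up, looking along -z (the intrinsics and any distortion apply to the point x, -y, -z); pixel columns grow to the right and rows downward; lengths in mm; the calibration is good to about 2 mm. A picture is of the moment at which its call begins.
- finish_job(): hands the job in, once; it reports no verdict.
The state is a dict: "time_s": time; "joint_pos": joint angles; "dq": joint speeds; "joint_torque": joint torques, N m; "tool_pos": TCP position; "tool_rot": TCP orientation; "force": force on the tool from outside, world axes, zero at the start; "ft_torque": the same for the moment, N m; "width": finger opening in mm.
Only numpy, scipy, OpenCV 4.12 (cv2) and the standard library are available. Lean on these libraries where they do the work, as an engineer would, in place of code of your own. Each camera call takes 0.05 s, during which the arm holds its last target.

TASK

Lock the white sample carrier: stand the curved locking pin on the lid and ease its hook, round its own arc, through the steel eye from right to left (as the robot sees it) until the ball on the pin sits against the eye, then let go of it. The eye may stand a little to either side of the middle of its track, so feel for it and never force the pin; leave the straight pin and everything else where they are.

Things in the scene. Friction and masses are not known exactly. Their poses are not given: they have to be found in the camera images.
- pin: the curved locking pin (loose, about 120 g). Stands upright by itself on a round steel foot 30 mm across, 5 mm high; origin at the centre of the foot's underside, z up. From its neck, 14 mm up, a level steel wire hook 7 mm thick bends round an arc of radius 45 mm: it leaves towards +y and bends counter-clockwise (from above) towards -x over 1.66 rad to a round tip
- pin_handle (a point): grip point on the pin's axis, 50 mm above the foot's underside: the black flat handle reaches from 27 to 62 mm height, 24 mm wide along the pin's x, 14 mm thick along its y (grip it from above, across y)
- pin_arc (a point): centre of the hook's arc, at (-45, 0, 14) mm in the pin's frame
- pin_tip (a point): centre of the hook's round tip (end of the wire's centre line), at (-49, 44.8, 14) mm in the pin's frame
- pin_seat (a point): point on the wire's centre line 0.617 rad round the arc from the pin's axis, at (-8.3, 26.0, 14) mm in the pin's frame. It lies in the eye's centre plane when the ball rests against the eye. The ball, 17 mm across, is fixed on the wire 0.45 rad round the arc and cannot pass the eye
- carrier: the sample carrier: white closed box with a flat grey lid, fixed to the bench; lid 212 mm along x, 272 mm along y. Origin at the centre of its underside (bench level), axes along its sides, z up. Thread the pin from the -y side (right) to the +y side, the arc's centre on the -x side of the eye; at the finish handle on the -y side, tip on the +y side
- lock: the lock's track, a flat aluminium strip 160 mm long flush in the middle of the lid, along the carrier's x; origin at the middle of the strip, on the lid's top, 90 mm above the bench, carrier's axes. It carries the eye. The pin's foot stands and slides on the lid; its wire is then level with the eye's hole. The eye cracks if the pin presses on it with more than 15 N
- eye_mid (a point): middle of the eye's track, 14 mm above the lid, carrier's axes. Eye: upright steel ring, hole along y, 11.6 mm free width, bar 8 mm thick and round, top 28 mm above the lid; a flat wing 6 mm thick on either side out to 50 mm from the hole's centre. It is clamped on the track with the hole's centre at (d, 0, 0) from here, d anywhere within 20 mm either way, not reported: to be felt or seen
- straight_pin: bystander: the straight locking pin, with the same foot and handle as the curved pin but a straight 66 mm wire along its x axis; origin at the centre of its foot's underside
- vial: bystander: small vial, 26 mm wide, 42 mm tall, standing on the carrier's lid near its far left corner; origin at the centre of its base
- reagent_a: bystander: white reagent bottle, 48 mm wide, 85 mm tall, on the bench; origin at the centre of its base
- reagent_b: bystander: amber reagent bottle, 40 mm wide, 70 mm tall, on the bench; origin at the centre of its base
- scanner: bystander: hand-held code scanner lying on the bench, 150 mm long, 50 mm wide; origin at the bottom of its handle end
Things that resemble listed ones, but are neither listed nor needed, are in the scene too. What is shaped like the pin but red or yellow is not meant.

How it is judged:
By the outcome, as a careful person would: the job done as asked, in the order asked, and still so for the second after the job is handed in, with the robot touching nothing.
It also fails if it takes over 61 s, if anything falls off the work surface, if the arm or the gripper's body presses on something with over 40 N, if the wrist force passes 120 N, or if a joint passes its speed limit or range.

## Working session

There is one attempt and no reset: what is moved stays moved. The work goes in short steps, Python scripts to look and compute and a tool call to move; the robot and the scene stay as the last step left them, time stands still between calls to the robot, and variables do not carry over. Pictures are saved under pics/ and viewed, and the job is handed in when it is done.

Besides the shell and the picture viewer there is one more tool, called after "Call:" by a JSON object that holds its "api" and its "payload", one argument or row to a line. move_arm: Moves the arm, as the interface text tells. Its arguments: {"type":"object","properties":{"motion":{"type":"array","items":{"type":"object","properties":{"tx":{"type":"number"},"ty":{"type":"number"},"tz":{"type":"number"},"twist":{"type":"number"}}}},"jaw":{"type":"number"},"grip_force":{"type":"number"}},"required":["motion"]}

```bash
ls; mkdir -p pics
cat > h.py <<'E'
from plant import *
import numpy as np, cv2
def world(f,u,v,z=None):
    K=f["mtx"]; d=f["z_map"][int(round(v)),int(round(u))] if z is None else z
    p=np.array([(u-K[0,2])/K[0,0]*d, -(v-K[1,2])/K[1,1]*d, -d,1])
    return (np.linalg.inv(f["camera_from_world"])@p)[:3]
def onplane(f,u,v,h):
    a=world(f,u,v,100.);b=world(f,u,v,1000.); t=(h-a[2])/(b[2]-a[2]); return a+t*(b-a)
def proj(f,P):
    c=f["camera_from_world"]@np.append(P,1.); K=f["mtx"]
    return np.array([K[0,0]*c[0]/-c[2]+K[0,2], K[1,1]*-c[1]/-c[2]+K[1,2]])
E
python3 - <<'E'
from h import *
import pickle
s=sense(); print({k:np.round(v,3) for k,v in s.items()})
for n in ("side","top"):
    f=grab_frame(n); cv2.imwrite(f"pics/{n}0.png",f["frame"]); pickle.dump(f,open(f"{n}0.pkl","wb"))
    print(n,f["mtx"].round(1).tolist(),f["camera_from_world"].round(3).tolist(),[k for k in f])
E
```

```text
pics
{'time_s': np.float64(0.0), 'joint_pos': array([ 1.184,  0.577,  0.025,  1.438, -0.015,  1.129, -0.056]), 'dq': array([-0.003, -0.   , -0.   , -0.001, -0.001, -0.001, -0.002]), 'joint_torque': array([ 0.0000e+00, -7.6576e+01,  2.2510e+00, -2.8596e+01,  1.5000e-02,
        1.3000e-02, -0.0000e+00]), 'tool_pos': array([ 201.205, -643.956,  303.039]), 'tool_rot': array([ 0.989,  0.151, -0.   , -0.001]), 'force': array([ 0.109, -0.749,  0.415]), 'ft_torque': array([ 0.03, -0.02,  0.01]), 'width': np.float64(85.44)}
side [[473.8, 0.0, 277.9], [0.0, 473.8, 198.4], [0.0, 0.0, 1.0]] [[0.82, -0.572, -0.02, -421.441], [0.358, 0.485, 0.798, -234.746], [-0.447, -0.661, 0.603, -1131.43], [0.0, 0.0, 0.0, 1.0]] ['frame', 'z_map', 'mtx', 'camera_from_world']
top [[408.2, 0.0, 280.0], [0.0, 408.2, 208.5], [0.0, 0.0, 1.0]] [[0.014, -1.0, -0.001, 1.801], [0.985, 0.014, 0.17, -525.144], [-0.17, -0.003, 0.985, -1136.74], [0.0, 0.0, 0.0, 1.0]] ['frame', 'z_map', 'mtx', 'camera_from_world']
```

View pics/top0.png

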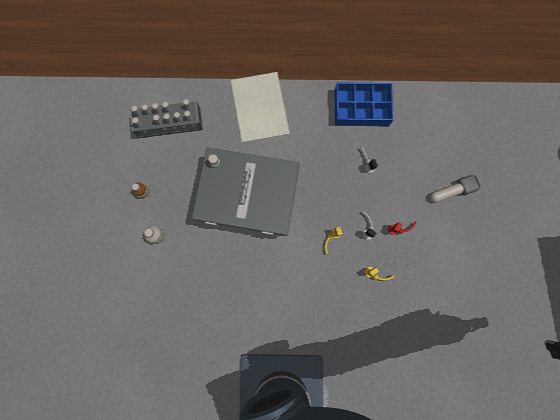

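View pics/side0.png

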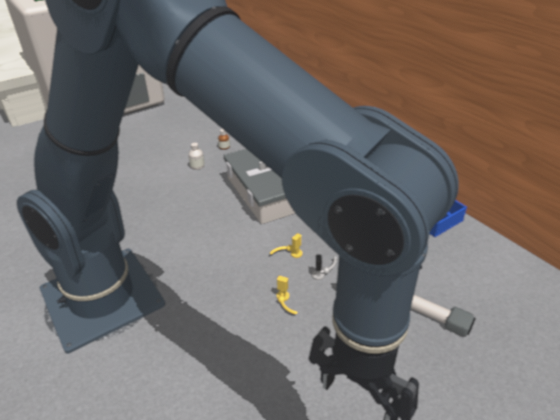

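Run:
```python
import pickle,cv2,numpy as np
f=pickle.load(open("top0.pkl","rb"));im=f["frame"]
a=cv2.resize(im[195:295,310:430],None,fx=6,fy=6,interpolation=cv2.INTER_CUBIC);cv2.imwrite("pics/cp.png",a)
b=cv2.resize(im[140:245,180:310],None,fx=5.7,fy=5.7,interpolation=cv2.INTER_CUBIC);cv2.imwrite("pics/cc.png",b)
```

```text
(no output)
```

View pics/cp.png

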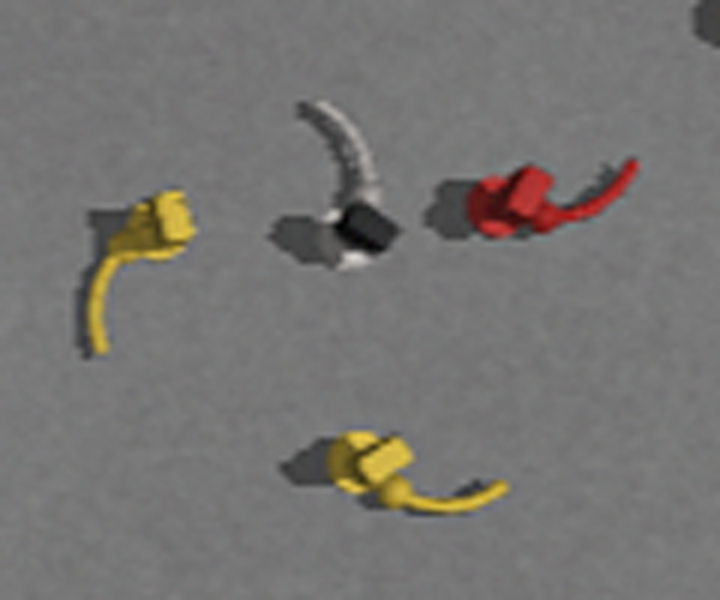

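View pics/cc.png

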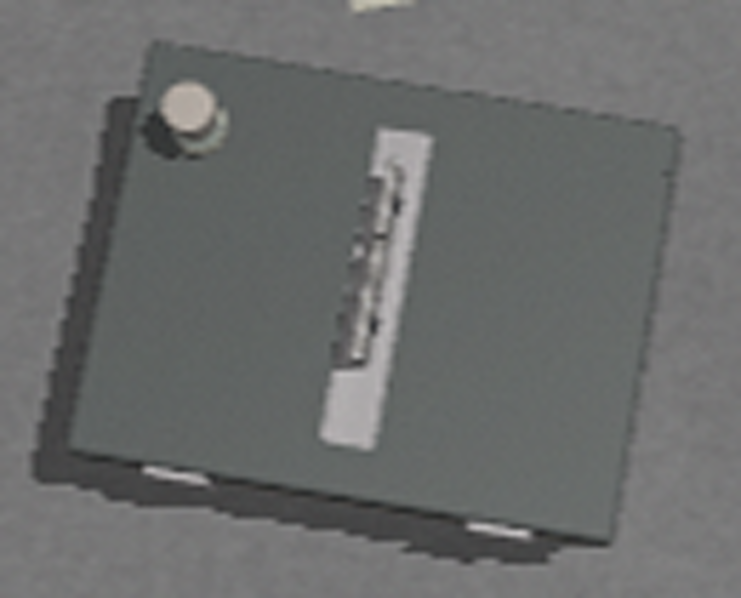

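```bash
cat > m1.py <<'E'
from h import *
import pickle
f=pickle.load(open("top0.pkl","rb"))
H,W=f["z_map"].shape
uu,vv=np.meshgrid(np.arange(W),np.arange(H))
d=f["z_map"].astype(float);K=f["mtx"]
P=np.stack([(uu-K[0,2])/K[0,0]*d,-(vv-K[1,2])/K[1,1]*d,-d,np.ones_like(d)],-1)@np.linalg.inv(f["camera_from_world"]).T
P=P[...,:3]
if __name__=="__main__":
    x,y,z=P[...,0],P[...,1],P[...,2]
    box=(uu>180)&(uu<310)&(vv>135)&(vv<250)&(d>0)
    lid=box&(z>80)&(z<96)
    print("bench z",np.median(z[(uu>300)&(uu<330)&(vv>150)&(vv<200)]),"lid z",np.median(z[lid]),z[lid].std(),lid.sum())
    for zc in [90]:
        pts=np.array([onplane(f,u,v,zc)[:2] for u,v in zip(uu[lid],vv[lid])],np.float32)
        r=cv2.minAreaRect(pts);print(r,r[2])
    e=box&(z>97)
    for u,v in zip(uu[e],vv[e]): pass
    print(np.c_[uu[e],vv[e],P[e].round(0)].astype(int).tolist())
    q=(uu>340)&(uu<385)&(vv>195)&(vv<250)&(z>4)
    print(np.c_[uu[q],vv[q],P[q].round(0)].astype(int).tolist())
E
python3 m1.py
```

```text
bench z -0.45629489683801694 lid z 89.58025429677491 2.1931203864529207 6909
((565.8140869140625, 107.34427642822266), (271.0909729003906, 215.19412231445312), 80.99007415771484) 80.99007415771484
[[212, 154, 658, 197, 134], [213, 154, 660, 195, 130], [210, 155, 657, 203, 130], [211, 155, 656, 200, 132], [212, 155, 656, 197, 132], [213, 155, 657, 195, 130], [214, 155, 656, 192, 133], [215, 155, 656, 189, 132], [209, 156, 654, 206, 128], [210, 156, 654, 203, 130], [211, 156, 654, 201, 128], [212, 156, 654, 198, 130], [213, 156, 653, 194, 133], [214, 156, 653, 192, 132], [215, 156, 653, 189, 132], [208, 157, 650, 208, 133], [209, 157, 650, 205, 132], [210, 157, 651, 203, 131], [211, 157, 651, 200, 129], [212, 157, 651, 197, 130], [213, 157, 650, 194, 132], [214, 157, 650, 191, 133], [215, 157, 650, 189, 132], [216, 157, 650, 186, 135], [208, 158, 648, 208, 132], [209, 158, 647, 205, 132], [210, 158, 648, 203, 130], [211, 158, 647, 199, 133], [212, 158, 647, 197, 134], [213, 158, 648, 194, 132], [214, 158, 646, 191, 136], [215, 158, 648, 189, 130], [216, 158, 648, 186, 133], [217, 158, 
[... 10732 characters left out ...]
68, 238, 447, -252, 7], [369, 238, 447, -255, 5], [370, 238, 447, -257, 9], [349, 239, 443, -196, 5], [353, 239, 443, -208, 4], [366, 239, 443, -245, 10], [367, 239, 444, -249, 8], [368, 239, 444, -252, 5], [376, 239, 444, -276, 5], [341, 240, 440, -172, 5], [344, 240, 440, -181, 5], [358, 240, 440, -222, 6], [361, 240, 441, -232, 5], [379, 240, 441, -284, 7], [384, 240, 442, -299, 5], [343, 241, 437, -178, 9], [349, 241, 437, -196, 5], [342, 242, 434, -175, 7], [381, 242, 436, -290, 5], [383, 244, 430, -296, 4], [349, 245, 324, 5, 1209], [382, 245, 427, -293, 4], [353, 246, 423, -208, 4], [358, 246, 423, -222, 6], [361, 246, 423, -231, 4], [383, 247, 421, -296, 5], [360, 249, 414, -228, 4]]
```

```bash
cat > fit.py <<'E'
from h import *
import pickle
from scipy.optimize import least_squares
def cloud(f):
    H,W=f["z_map"].shape
    uu,vv=np.meshgrid(np.arange(W),np.arange(H)); d=f["z_map"].astype(float);K=f["mtx"]
    P=np.stack([(uu-K[0,2])/K[0,0]*d,-(vv-K[1,2])/K[1,1]*d,-d,np.ones_like(d)],-1)@np.linalg.inv(f["camera_from_world"]).T
    return uu,vv,d,P[...,:3]
def cyl(p,c,r,z0,z1):
    a=np.hypot(p[:,0]-c[0],p[:,1]-c[1])-r; b=np.maximum(z0-p[:,2],p[:,2]-z1)
    return np.minimum(np.maximum(a,b),0)+np.hypot(np.maximum(a,0),np.maximum(b,0))
def boxs(p,c,h):
    q=np.abs(p-c)-h
    return np.minimum(q.max(1),0)+np.linalg.norm(np.maximum(q,0),axis=1)
def pin_sdf(p):
    a=np.arctan2(p[:,1],p[:,0]+45); a=np.clip(a,0,1.66)
    arc=np.linalg.norm(p-np.c_[-45+45*np.cos(a),45*np.sin(a),14+0*a],axis=1)-3.5
    ball=np.linalg.norm(p-[-45+45*np.cos(.45),45*np.sin(.45),14],axis=1)-8.5
    return np.min([cyl(p,(0,0),15,0,5),cyl(p,(0,0),4,5,27),boxs(p,[0,0,44.5],[12,7,17.5]),arc,ball],0)
def fitpin(pts,x0,dz=0):
    def res(q):
        c,s=np.cos(q[2]),np.sin(q[2]); d=pts-[q[0],q[1],q[3]]
        return pin_sdf(np.c_[c*d[:,0]+s*d[:,1],-s*d[:,0]+c*d[:,1],d[:,2]])
    r=least_squares(res,x0,loss="soft_l1",f_scale=2,diff_step=1e-4); return r.x,np.median(np.abs(r.fun))
def pinpts(q,n=60):
    a=np.linspace(0,1.66,n);L=[np.c_[-45+45*np.cos(a),45*np.sin(a),14+0*a]]
    t=np.linspace(0,2*np.pi,40);L.append(np.c_[15*np.cos(t),15*np.sin(t),5+0*t])
    L.append(np.array([[x,y,62] for x,y in [(-12,-7),(12,-7),(12,7),(-12,7),(-12,-7)]]))
    c,s=np.cos(q[2]),np.sin(q[2]);R=np.array([[c,-s,0],[s,c,0],[0,0,1]])
    return [l@R.T+[q[0],q[1],q[3]] for l in L]
def draw(im,f,L,k,u0,v0,col):
    for l in L:
        uv=np.array([proj(f,p) for p in l]); uv=((uv-[u0,v0]+.5)*k-.5)
        cv2.polylines(im,[np.round(uv).astype(int)],False,col,1,cv2.LINE_AA)
E
python3 - <<'E'
from fit import *
for n in ("top","side"):
    f=pickle.load(open(n+"0.pkl","rb"));uu,vv,d,P=cloud(f)
    print(n,"cam",np.linalg.inv(f["camera_from_world"])[:3,3].round(0))
    m=(np.hypot(P[...,0]-480,P[...,1]+250)<70)&(P[...,2]>9)&(P[...,2]<75)&(np.abs(P[...,1]+245)<28+0*uu)
    pts=P[m];print(m.sum())
    for y0 in (-1.57,-1.2,-1.9):
        print(fitpin(pts,[455,-246,y0,0]))
    q,_=fitpin(pts,[455,-246,-1.57,0])
    u,v=proj(f,np.array([q[0],q[1],20]));u0,v0=int(u)-35,int(v)-35
    k=9;im=cv2.resize(f["frame"][v0:v0+65,u0:u0+70],None,fx=k,fy=k,interpolation=cv2.INTER_CUBIC)
    draw(im,f,pinpts(q),k,u0,v0,(0,255,0));cv2.imwrite(f"pics/pf_{n}.png",im)
E
```

```text
top cam [ 324.    5. 1209.]
131
(array([ 457.93392191, -249.39411109,   -2.18908052,    0.88759719]), np.float64(0.9805224626068405))
(array([ 457.93217508, -249.38738234,   -8.47241153,    0.88754054]), np.float64(0.9842189810401347))
(array([ 457.93363321, -249.39435016,   -2.18909118,    0.88761953]), np.float64(0.9800936247068766))
side cam [ -76. -875.  861.]
206
(array([ 458.63601767, -249.10635862,   -2.17620373,    1.50699541]), np.float64(0.8084712126327163))
(array([ 458.63601573, -249.10635825,   -2.1762034 ,    1.50699701]), np.float64(0.8084681449476636))
(array([ 458.63601581, -249.10635826,   -2.17620341,    1.50699695]), np.float64(0.8084682642131833))
```

View pics/pf_top.png

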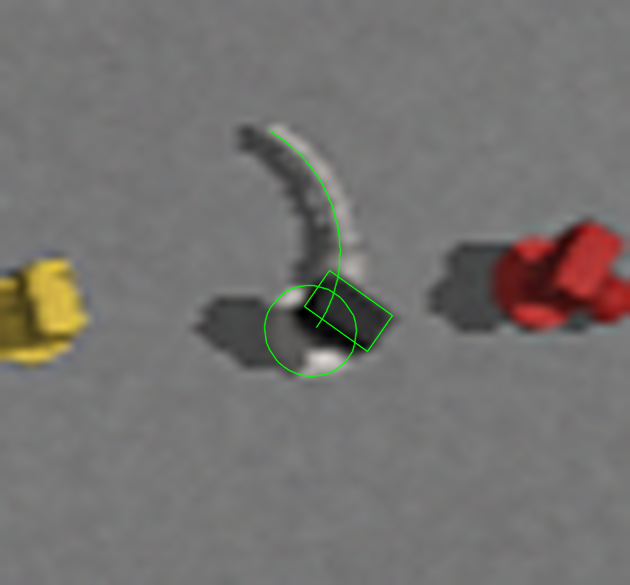

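View pics/pf_side.png

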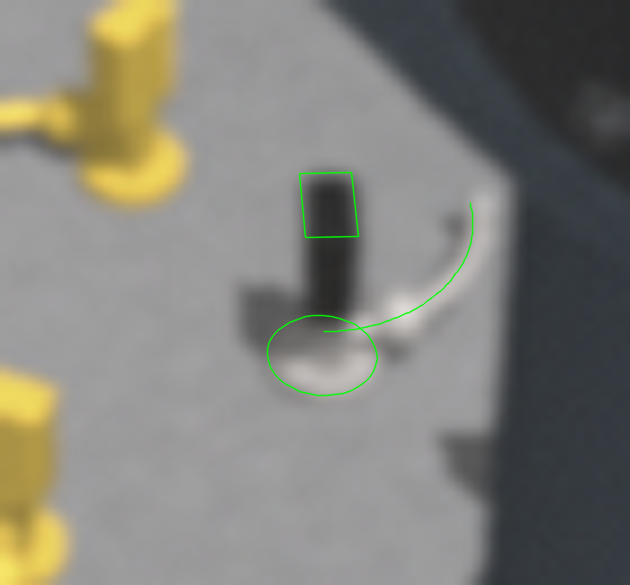

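```bash
cat > car.py <<'E'
from fit import *
from scipy.optimize import minimize
SS=8
def hullmask(f,pts,u0,v0,w,h):
    uv=np.array([proj(f,p) for p in pts]); uv=(uv-[u0,v0]+.5)*SS-.5
    m=np.zeros((h*SS,w*SS),np.uint8)
    cv2.fillConvexPoly(m,cv2.convexHull(np.round(uv*16).astype(np.int32)),255,cv2.LINE_8,4)
    return m
def bx(c,yaw,hx,hy,z0,z1):
    co,s=np.cos(yaw),np.sin(yaw)
    return np.array([[c[0]+co*a-s*b,c[1]+s*a+co*b,z] for a in(-hx,hx) for b in(-hy,hy) for z in(z0,z1)])
def fitmask(f,meas,model,x0,u0,v0,w,h,step):
    def cost(x):
        m=model(x); m=cv2.resize(m,(w,h),interpolation=cv2.INTER_AREA)/255.
        return np.abs(m-meas).sum()
    x=np.array(x0,float);best=cost(x)
    S=np.vstack([x]+[x+np.array(step)*np.eye(len(x))[i] for i in range(len(x))])
    r=minimize(cost,x,method="Nelder-Mead",options=dict(initial_simplex=S,xatol=.02,fatol=.05,maxiter=400))
    return r.x,r.fun
E
python3 - <<'E'
from car import *
f=pickle.load(open("top0.pkl","rb"));uu,vv,d,P=cloud(f)
u0,v0,w,h=170,130,150,125
sl=np.s_[v0:v0+h,u0:u0+w]
# carrier silhouette of whole lid+vial: z>84 -> approx lid plane footprints
z=cv2.medianBlur(P[...,2].astype(np.float32),3)
meas=(z[sl]>84).astype(float)
mod=lambda x:hullmask(f,bx(x[:2],x[2],106,136,90,90),u0,v0,w,h)
r=fitmask(f,meas,mod,[566,107,-.157],u0,v0,w,h,[3,3,.03]);print("lid",r)
meas=(P[...,2][sl]>45).astype(float)
for hz in (60,):
  mod=lambda x:hullmask(f,bx(x[:2],x[2],106,136,45,90),u0,v0,w,h)
  print("box>45",fitmask(f,meas,mod,[566,107,-.157],u0,v0,w,h,[3,3,.03]))
c=r[0]
m=(P[...,2]>102)&(np.hypot(P[...,0]-c[0],P[...,1]-c[1])<85)
for zt in (116,117,118):
  mod=lambda x:hullmask(f,bx([c[0]+x[0]*np.cos(c[2])-x[1]*np.sin(c[2]),c[1]+x[0]*np.sin(c[2])+x[1]*np.cos(c[2])],x[2],50,3,102,zt),u0,v0,w,h)
  print("wing (local)",zt,fitmask(f,m[sl].astype(float),mod,[10,0,c[2]],u0,v0,w,h,[4,3,.03]))
# local z profile
co,s=np.cos(c[2]),np.sin(c[2])
mm=(P[...,2]>100)&(np.hypot(P[...,0]-c[0],P[...,1]-c[1])<85)
lx=(P[...,0]-c[0])*co+(P[...,1]-c[1])*s; ly=-(P[...,0]-c[0])*s+(P[...,1]-c[1])*co
for a in range(-45,75,5):
    k=mm&(lx>=a)&(lx<a+5)&(P[...,2]>110); 
    if k.sum(): print(a,k.sum(),ly[k].mean().round(1),ly[k].min().round(1),ly[k].max().round(1),P[...,2][k].max().round(1),np.median(P[...,2][k]).round(1))
# strip from colour
g=cv2.cvtColor(f["frame"],cv2.COLOR_BGR2GRAY)
st=((g>130)&(np.hypot(lx,ly)<95)&(np.abs(ly)<25))
print(st.sum()); 
pp=np.array([onplane(f,u,v,90)[:2] for u,v in zip(uu[st],vv[st])],np.float32);print(cv2.minAreaRect(pp))
E
```

```text
lid (array([ 5.67703115e+02,  1.07019933e+02, -1.56267371e-01]), np.float64(124.50196078431372))
box>45 (array([ 5.68110891e+02,  1.06901740e+02, -1.55927755e-01]), np.float64(245.77254901960785))
wing (local) 116 (array([ 9.59741315,  0.36072596, -0.15861817]), np.float64(25.113725490196078))
wing (local) 117 (array([ 9.57587938,  0.30683717, -0.15617053]), np.float64(25.223529411764705))
wing (local) 118 (array([ 9.48455224,  0.19755096, -0.15534757]), np.float64(25.435294117647054))
-40 5 0.4 -2.8 2.6 117.7 115.2
-35 5 -0.0 -2.3 3.2 120.2 116.6
-30 4 0.0 -1.9 2.0 122.9 116.9
-25 4 -0.1 -2.3 2.2 119.1 115.0
-20 5 0.0 -2.0 3.2 118.5 117.5
-15 4 0.2 -1.3 2.1 119.0 117.2
-10 5 0.4 -2.6 2.9 118.0 117.7
-5 3 -0.9 -2.2 0.9 115.8 114.6
0 5 -0.3 -3.1 1.9 116.4 114.4
5 6 -0.0 -3.0 2.7 117.4 116.0
10 4 1.6 -1.8 4.2 118.5 114.8
15 5 -0.5 -3.9 1.7 116.5 114.3
20 4 -0.0 -2.5 2.3 119.7 117.3
25 5 0.0 -2.4 3.2 119.0 118.2
30 4 0.5 -1.3 2.3 117.9 116.9
35 5 -1.5 -5.4 2.5 117.2 112.5
40 4 -0.9 -2.2 0.5 119.9 118.6
45 4 0.4 -1.0 2.0 117.6 116.3
50 4 0.7 -2.8 2.9 117.8 115.4
55 5 0.1 -1.9 3.6 121.7 116.4
390
((569.1243286132812, 106.02781677246094), (28.0780029296875, 159.96022033691406), 80.9157485961914)
```

Call:
{"api": "move_arm", "payload": {
  "motion": [
    {"tx": 0.0454,"ty": -0.0375},
    {"tx": 0.0454,"ty": -0.0375},
    {"tx": 0.0454,"ty": -0.0375},
    {"tx": 0.0454,"ty": -0.0375},
    {"tx": 0.0454,"ty": -0.0375},
    {"tx": 0.0454,"ty": -0.0375},
    {"tx": 0.0454,"ty": -0.0375},
    {"tx": 0.0454,"ty": -0.0375},
    {"tz": 0.03,"twist": -0.164},
    {"tz": 0.03,"twist": -0.164},
    {"tz": 0.03,"twist": -0.164},
    {"tz": 0.03,"twist": -0.164},
    {},
    {}
  ],
  "jaw": 0.6,
  "grip_force": 30
}}

```text
validation failed for argument at $.mo...
```

```bash
cat > go.py <<'E'
from h import *
from scipy.spatial.transform import Rotation as R
def pose():
    s=sense(); M=R.from_quat(s["tool_rot"]).as_matrix(); return s,s["tool_pos"],M
def rep(x=None,y=None,z=None,th=None):
    s,p,M=pose(); cur=np.arctan2(M[1,0],M[0,0])
    print("t",round(float(s["time_s"]),3),"p",np.round(p,2),"th",round(cur,4),"tilt",np.round(M[:2,2],4),"F",np.round(s["force"],2),"T",np.round(s["ft_torque"],2),"w",round(float(s["width"]),2),"q7",round(float(s["joint_pos"][6]),2))
    if x is not None:
        d=M.T@(np.array([x,y,z])-p); print("tool delta mm",d.round(2),"twist",round((-(th-cur)+np.pi)%(2*np.pi)-np.pi,4))
    return s,p,M,cur
E
python3 -c "
from go import *
rep(458.3,-249.2,106,-2.18+np.pi)"
```

```text
t 0.1 p [ 201.22 -643.99  303.12] th 0.3028 tilt [-0.0005  0.0014] F [-0.9  -0.53 -0.2 ] T [ 0.04  0.   -0.01] w 85.08 q7 -0.06
tool delta mm [ 363.13 -299.85  197.56] twist -0.6588
```

Call:
{"api": "move_arm", "payload": {
  "motion": [
    {"tx": 0.0454,"ty": -0.0375,"tz": 0,"twist": 0},
    {"tx": 0.0454,"ty": -0.0375,"tz": 0,"twist": 0},
    {"tx": 0.0454,"ty": -0.0375,"tz": 0,"twist": 0},
    {"tx": 0.0454,"ty": -0.0375,"tz": 0,"twist": 0},
    {"tx": 0.0454,"ty": -0.0375,"tz": 0,"twist": 0},
    {"tx": 0.0454,"ty": -0.0375,"tz": 0,"twist": 0},
    {"tx": 0.0454,"ty": -0.0375,"tz": 0,"twist": 0},
    {"tx": 0.0454,"ty": -0.0375,"tz": 0,"twist": 0},
    {"tx": 0,"ty": 0,"tz": 0.03,"twist": -0.164},
    {"tx": 0,"ty": 0,"tz": 0.03,"twist": -0.164},
    {"tx": 0,"ty": 0,"tz": 0.03,"twist": -0.164},
    {"tx": 0,"ty": 0,"tz": 0.03,"twist": -0.164},
    {"tx": 0,"ty": 0,"tz": 0,"twist": 0},
    {"tx": 0,"ty": 0,"tz": 0,"twist": 0}
  ],
  "jaw": 0.6,
  "grip_force": 30
}}

```text
time_s: 1.85
tool_pos: [458.8, -249.8, 184.6]
tool_rot: [0.888, 0.46, 0.0, 0.0]
force: [0.2, -0.0, 0.4]
width: 51.2
```

```bash
python3 -c "
from go import *
rep(458.3,-249.2,106,-2.18+np.pi)"
```

```text
t 1.85 p [ 458.78 -249.81  184.64] th 0.955 tilt [ 0.0004 -0.0002] F [ 0.24 -0.03  0.37] T [ 0.02  0.01 -0.  ] w 51.21 q7 -0.37
tool delta mm [ 0.21 -0.78 78.64] twist -0.0065
```

Call:
{"api": "move_arm", "payload": {
  "motion": [
    {"tx": 0,"ty": -0.001,"tz": 0.03,"twist": -0.006},
    {"tx": 0,"ty": 0,"tz": 0.03,"twist": 0},
    {"tx": 0,"ty": 0,"tz": 0.018,"twist": 0},
    {"tx": 0,"ty": 0,"tz": 0,"twist": 0},
    {"tx": 0,"ty": 0,"tz": 0,"twist": 0}
  ]
}}

```text
time_s: 2.48
tool_pos: [458.4, -249.4, 107.2]
tool_rot: [0.886, 0.463, 0.001, 0.001]
force: [-0.1, 0.4, 0.4]
width: 50.9
```

Run:
```python
from go import *
rep(458.3,-249.2,106,-2.18+np.pi)
f=grab_frame("side"); u,v=proj(f,np.array([458,-249,40])); u,v=int(u),int(v); print(u,v)
cv2.imwrite("pics/s1.png",cv2.resize(f["frame"][v-60:v+50,u-70:u+70],None,fx=5,fy=5,interpolation=cv2.INTER_CUBIC))
```

```text
t 2.475 p [ 458.42 -249.36  107.24] th 0.9637 tilt [ 0.0017 -0.001 ] F [-0.12  0.37  0.36] T [-0.03  0.02  0.02] w 50.88 q7 -0.41
tool delta mm [ 0.06 -0.2   1.24] twist 0.0021
317 264
```

View pics/s1.png

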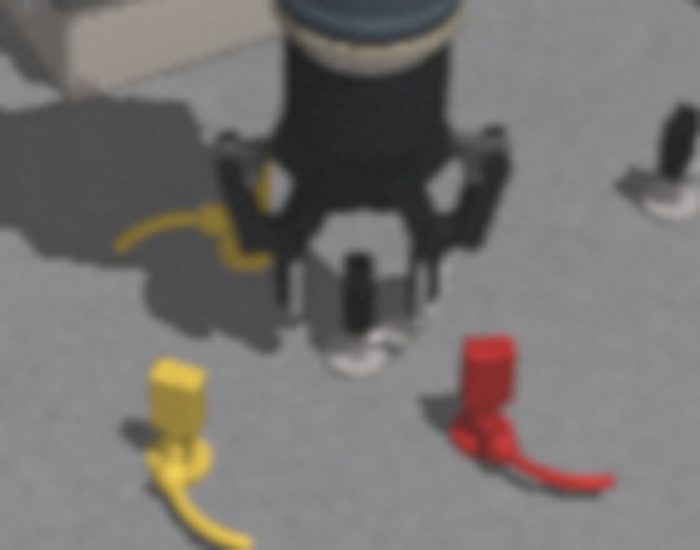

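Call:
{"api": "move_arm", "payload": {
  "motion": [
    {"tx": 0,"ty": 0,"tz": 0.001,"twist": 0},
    {"tx": 0,"ty": 0,"tz": 0,"twist": 0},
    {"tx": 0,"ty": 0,"tz": 0,"twist": 0},
    {"tx": 0,"ty": 0,"tz": 0,"twist": 0},
    {"tx": 0,"ty": 0,"tz": 0,"twist": 0},
    {"tx": 0,"ty": 0,"tz": 0,"twist": 0}
  ],
  "jaw": 0,
  "grip_force": 40
}}

```text
time_s: 3.28
tool_pos: [457.8, -249.2, 105.1]
tool_rot: [0.886, 0.464, 0.0, 0.0]
force: [-0.7, -1.2, 6.2]
width: 13.3
```

Run:
```python
from go import *
rep(458.3,-249.2,106,-2.18+np.pi)
```

```text
t 3.275 p [ 457.79 -249.17  105.1 ] th 0.9647 tilt [ 0.0003 -0.0002] F [-0.72 -1.18  6.2 ] T [ 0.03  0.12 -0.02] w 13.26 q7 -0.41
tool delta mm [ 0.27  0.43 -0.9 ] twist 0.0031
```

Call:
{"api": "move_arm", "payload": {
  "motion": [
    {"tx": 0,"ty": 0,"tz": -0.02,"twist": 0},
    {"tx": 0,"ty": 0,"tz": -0.06,"twist": 0},
    {"tx": 0,"ty": 0,"tz": -0.06,"twist": 0},
    {"tx": 0,"ty": 0,"tz": -0.01,"twist": 0},
    {"tx": 0.025,"ty": -0.0125,"tz": 0,"twist": 0},
    {"tx": 0.049,"ty": -0.0246,"tz": 0,"twist": 0},
    {"tx": 0.049,"ty": -0.0246,"tz": 0,"twist": 0},
    {"tx": 0.049,"ty": -0.0246,"tz": 0,"twist": 0},
    {"tx": 0.049,"ty": -0.0246,"tz": 0,"twist": 0},
    {"tx": 0.049,"ty": -0.0246,"tz": 0,"twist": 0},
    {"tx": 0.025,"ty": -0.0122,"tz": 0,"twist": 0.069},
    {"tx": 0,"ty": 0,"tz": 0,"twist": 0},
    {"tx": 0,"ty": 0,"tz": 0,"twist": 0},
    {"tx": 0,"ty": 0,"tz": 0,"twist": 0}
  ]
}}

```text
time_s: 5.03
tool_pos: [504.1, 76.2, 254.5]
tool_rot: [0.902, 0.432, -0.001, 0.0]
force: [-0.3, 0.6, -1.2]
width: 12.9
```

Run:
```python
from fit import *
from go import *
s,p,M,cur=rep(504.6,77.4,195.1,-2.246+np.pi)
for n in ("side","top"):
    f=grab_frame(n); pickle.dump(f,open(n+"2.pkl","wb"))
    u,v=proj(f,np.array([520,90,130])); u,v=int(u),int(v); print(n,u,v)
    u0,v0=u-60,v-50;k=6
    im=cv2.resize(f["frame"][v0:v0+100,u0:u0+120],None,fx=k,fy=k,interpolation=cv2.INTER_CUBIC)
    draw(im,f,pinpts([p[0],p[1],cur-np.pi,p[2]-105.1]),k,u0,v0,(0,255,0))
    cv2.imwrite(f"pics/{n}2.png",im)
```

```text
t 5.025 p [504.07  76.17 254.46] th 0.8943 tilt [-0.0009 -0.0007] F [-0.32  0.62 -1.23] T [-0.02  0.01  0.01] w 12.94 q7 -1.08
tool delta mm [ 1.35 -0.34 59.36] twist -0.0012
side 260 163
top 249 204
```

View pics/side2.png

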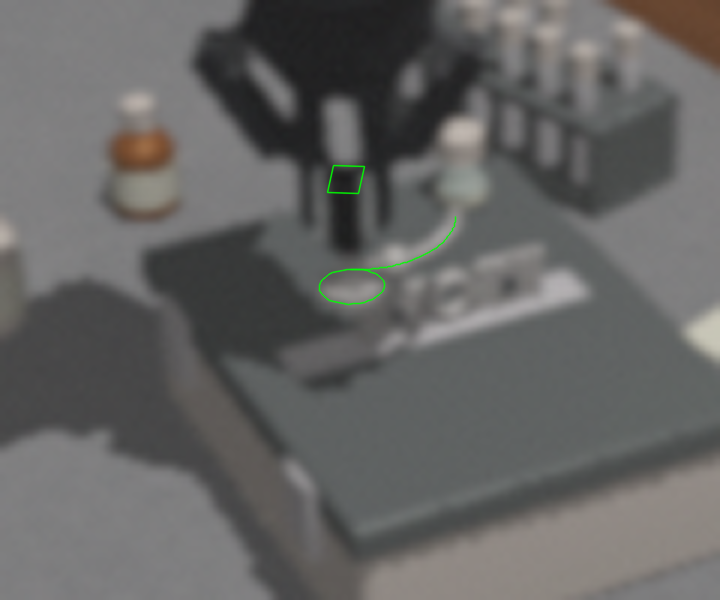

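View pics/top2.png

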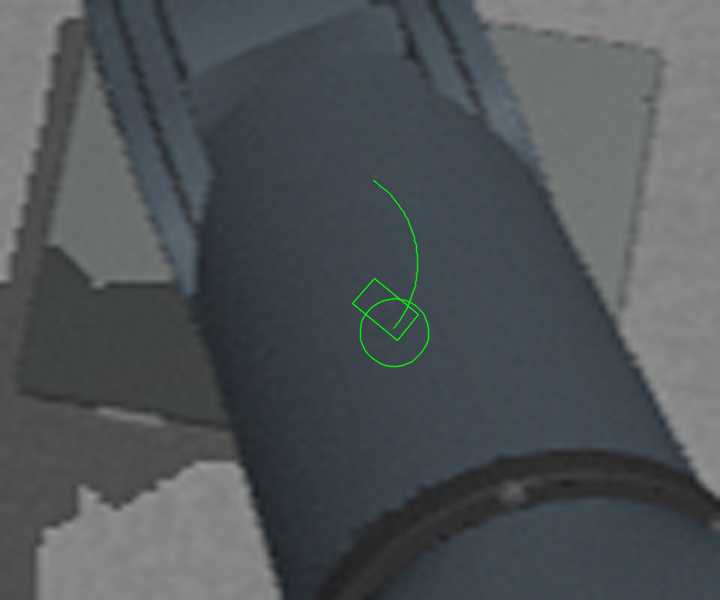

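```bash
cat > eye.py <<'E'
from fit import *
YC=-0.156
def eye_sdf(p):  # p rel hole centre, local axes
    r=np.hypot(np.hypot(p[:,0],p[:,2])-9.8,p[:,1])-4
    w=np.where(p[:,0]>0,1,-1)
    b=boxs(np.c_[np.abs(p[:,0]),p[:,1],p[:,2]],[30,0,-.5],[20,3,13.5])
    return np.minimum(r,b)
def fiteye(f,c=(577.2,105.5),free_z=True):
    uu,vv,d,P=cloud(f)
    co,s=np.cos(YC),np.sin(YC)
    D=P-[c[0],c[1],104]; L=np.stack([co*D[...,0]+s*D[...,1],-s*D[...,0]+co*D[...,1],D[...,2]],-1)
    m=(np.abs(L[...,0])<56)&(np.abs(L[...,1])<9)&(L[...,2]>-8)&(L[...,2]<20); pts=L[m]
    fn=lambda q:eye_sdf(pts-q)
    out=[]
    for x0 in(-8,0,8):
        r=least_squares(fn,[x0,0,0],loss="soft_l1",f_scale=1.5); out.append((r.cost,r.x))
    out.sort(key=lambda t:t[0]); return len(pts),out
E
python3 - <<'E'
from eye import *
from go import *
for n in("side2","top0","side0"):
    f=pickle.load(open(n+".pkl","rb")); N,o=fiteye(f); print(n,N,[(round(c,1),x.round(2)) for c,x in o])
f=pickle.load(open("side2.pkl","rb"));uu,vv,d,P=cloud(f)
q0=[504.07,76.17,0.8943-np.pi,149.4]
D=P-[q0[0],q0[1],q0[3]]; c,s=np.cos(q0[2]),np.sin(q0[2])
L=np.stack([c*D[...,0]+s*D[...,1],-s*D[...,0]+c*D[...,1],D[...,2]],-1)
m=(pin_sdf(L.reshape(-1,3)).reshape(d.shape)<6)&(L[...,2]<26)&(L[...,2]>-5); print(m.sum())
print("pin all",fitpin(P[m],q0))
m2=m&(L[...,2]>7);print(m2.sum(),fitpin(P[m2],q0))
# lid center/corners in side view: lid plane z
k=(np.hypot(P[...,0]-560,P[...,1]-60)<40)&(np.abs(P[...,2]-90)<8);print("lid z side",np.median(P[...,2][k]),k.sum())
u,v=proj(f,np.array([577,105,104])); u,v=int(u),int(v);u0,v0=u-35,v-30
im=cv2.resize(f["frame"][v0:v0+60,u0:u0+70],None,fx=11,fy=10,interpolation=cv2.INTER_CUBIC);cv2.imwrite("pics/eye2.png",im)
E
```

```text
side2 214 [(np.float64(235.4), array([-2.03, -0.4 ,  2.44])), (np.float64(236.4), array([-0.12, -0.38,  2.3 ])), (np.float64(236.5), array([-0.39, -0.57,  2.32]))]
top0 117 [(np.float64(73.7), array([0.94, 0.42, 0.59])), (np.float64(73.8), array([0.53, 0.38, 0.56])), (np.float64(73.8), array([0.53, 0.38, 0.56]))]
side0 40 [(np.float64(33.5), array([ 0.44, -1.53,  2.39])), (np.float64(36.1), array([ 0.73, -0.54,  2.39])), (np.float64(36.6), array([-8.  , -1.65,  1.83]))]
136
pin all (array([502.61376108,  75.66324952,  -2.22625994, 150.21575473]), np.float64(0.8814659397956355))
96 (array([502.20593342,  75.5455287 ,  -2.22556012, 151.10334044]), np.float64(0.858948394312677))
lid z side 90.90758842000116 341
```

View pics/eye2.png

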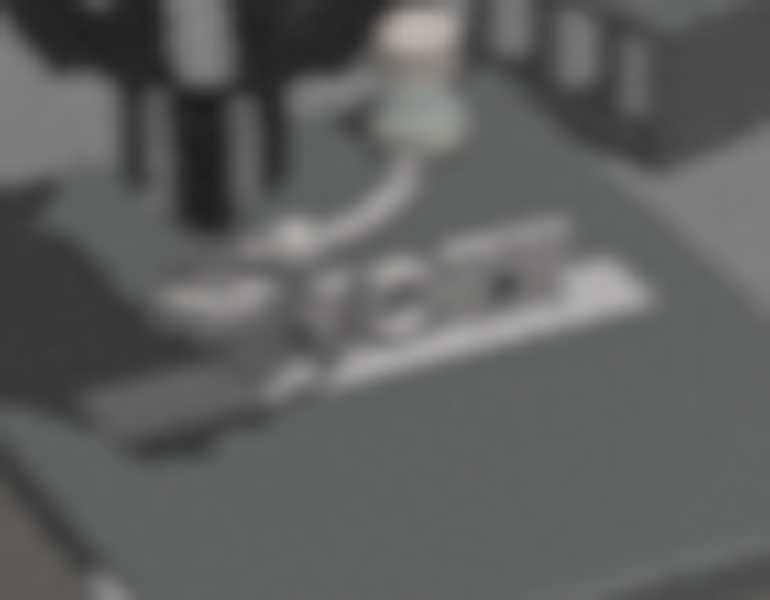

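Run:
```python
from eye import *
f=pickle.load(open("side2.pkl","rb"))
u,v=proj(f,np.array([577,105,104])); u,v=int(u),int(v);u0,v0=u-35,v-30
k=12;im=cv2.resize(f["frame"][v0+15:v0+48,u0+5:u0+65],None,fx=k,fy=k,interpolation=cv2.INTER_CUBIC)
im=cv2.convertScaleAbs(im,alpha=1.8,beta=-90)
co,s=np.cos(YC),np.sin(YC)
def W(l): return np.array([577.2+co*l[0]-s*l[1],105.5+s*l[0]+co*l[1],104+l[2]])
t=np.linspace(0,2*np.pi,40)
L=[[W((5.8*np.cos(a),-2,5.8*np.sin(a))) for a in t],[W((13.8*np.cos(a),-2,13.8*np.sin(a))) for a in t],[W((x,-3,z)) for x,z in[(-50,-14),(50,-14),(50,13),(-50,13),(-50,-14)]]]
im2=im.copy();draw(im2,f,[np.array(l) for l in L],k,u0+5,v0+15,(0,255,0))
cv2.imwrite("pics/eye3.png",np.vstack([im,im2])[:, :])
print(im.shape)
```

```text
(396, 720, 3)
```

View pics/eye3.png

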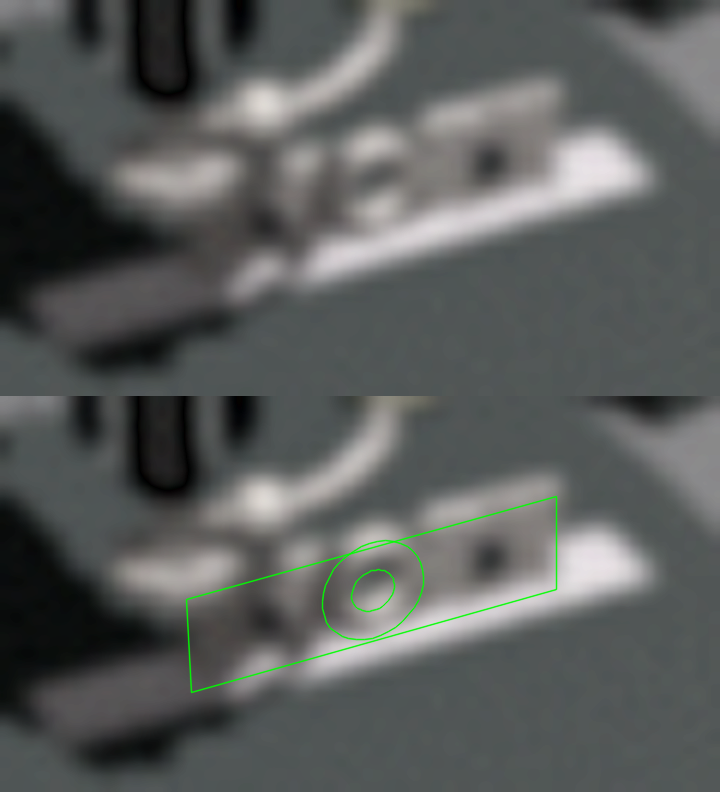

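Call:
{"api": "move_arm", "payload": {
  "motion": [
    {"tx": 0.001,"ty": 0,"tz": 0.02,"twist": 0},
    {"tx": 0,"ty": 0,"tz": 0.02,"twist": 0},
    {"tx": 0,"ty": 0,"tz": 0.012,"twist": 0},
    {"tx": 0,"ty": 0,"tz": 0.004,"twist": 0},
    {"tx": 0,"ty": 0,"tz": 0,"twist": 0},
    {"tx": 0,"ty": 0,"tz": 0,"twist": 0}
  ]
}}

```text
time_s: 5.88
tool_pos: [505.3, 78.4, 199.5]
tool_rot: [0.901, 0.433, 0.001, 0.0]
force: [-0.3, -0.2, -1.5]
width: 13.4
```

Run:
```python
from go import *
rep(504.6,77.4,195.1,-2.246+np.pi)
```

```text
t 5.875 p [505.26  78.37 199.47] th 0.8957 tilt [0.001  0.0002] F [-0.34 -0.21 -1.5 ] T [ 0.04 -0.01  0.  ] w 13.44 q7 -1.11
tool delta mm [-1.17  0.08  4.37] twist 0.0001
```

```bash
cat > cmd.py <<'E'
import numpy as np, json
TH0=0.3030
ROWS=[(.0454,-.0375,0,0)]*8+[(0,0,.03,-.164)]*4+[(0,-.001,.03,-.006),(0,0,.03,0),(0,0,.018,0),(0,0,.001,0)]+[(0,0,-.15,0),(.025,-.0125,0,0)]+[(.049,-.0246,0,0)]*5+[(.025,-.0122,0,.069),(.001,0,.056,0)]
def run(rows=ROWS,th0=TH0):
    p=np.array([201.286,-644.294,303.889]);th=th0;out=[]
    for tx,ty,tz,tw in rows:
        p=p+1000*np.array([np.cos(th)*tx+np.sin(th)*ty,np.sin(th)*tx-np.cos(th)*ty,-tz]); th-=tw
        out.append((p.copy(),th))
    return out
E
python3 - <<'E'
from cmd import *
o=run()
for i in (11,15,22,23): print(o[i][0].round(2),round(o[i][1],4))
from go import *
for i in range(3): s=sense(); print(s["time_s"],s["tool_pos"].round(2),s["joint_pos"].round(4))
E
```

```text
[ 458.43 -249.59  183.89] 0.959
[ 457.61 -249.01  104.89] 0.965
[499.96  50.1  254.89] 0.965
[504.17  77.59 254.89] 0.896
5.875 [505.26  78.37 199.47] [-0.0607  0.4703 -0.264   1.9906  0.1843  0.7021 -1.1136]
5.875 [505.26  78.37 199.47] [-0.0607  0.4703 -0.264   1.9906  0.1843  0.7021 -1.1136]
5.875 [505.26  78.37 199.47] [-0.0607  0.4703 -0.264   1.9906  0.1843  0.7021 -1.1136]
```

Call:
{"api": "move_arm", "payload": {
  "motion": [
    {"tx": -0.0009,"ty": 0.0005,"tz": 0.002,"twist": 0},
    {"tx": 0,"ty": 0,"tz": 0.0015,"twist": 0},
    {"tx": 0,"ty": 0,"tz": 0,"twist": 0},
    {"tx": 0,"ty": 0,"tz": 0,"twist": 0},
    {"tx": 0,"ty": 0,"tz": 0,"twist": 0}
  ]
}}

```text
time_s: 6.5
tool_pos: [504.8, 77.3, 195.5]
tool_rot: [0.901, 0.433, 0.0, -0.0]
force: [1.1, -0.9, -1.7]
width: 13.5
```

```bash
cat >> cmd.py <<'E'
ROWS+=[(-.0009,.0005,.0035,0)]
E
python3 - <<'E'
from eye import *
from go import *
import cmd
p,th=cmd.run()[-1]; print("cmd",p.round(2),round(th,4))
rep()
f=grab_frame("side");pickle.dump(f,open("side3.pkl","wb"))
uu,vv,d,P=cloud(f)
q0=[p[0],p[1],th-np.pi,p[2]-104.89]
D=P-[q0[0],q0[1],q0[3]+1]; c,s=np.cos(q0[2]),np.sin(q0[2])
L=np.stack([c*D[...,0]+s*D[...,1],-s*D[...,0]+c*D[...,1],D[...,2]],-1)
m=(pin_sdf(L.reshape(-1,3)).reshape(d.shape)<5)&(L[...,2]<26)&(L[...,2]>6); print(m.sum())
print("pin",fitpin(P[m],q0))
print([ (round(c,1),x.round(2)) for c,x in fiteye(f)[1]])
u0,v0,w,h=235,145,70,50
k=11;im=cv2.resize(f["frame"][v0:v0+h,u0:u0+w],None,fx=k,fy=k,interpolation=cv2.INTER_CUBIC)
im=cv2.convertScaleAbs(im,alpha=1.5,beta=-50)
co,s=np.cos(YC),np.sin(YC)
def W(l): return np.array([577.2+co*l[0]-s*l[1],105.5+s*l[0]+co*l[1],104+l[2]])
t=np.linspace(0,2*np.pi,40)
LL=[[W((5.8*np.cos(a),-2,5.8*np.sin(a))) for a in t],[W((13.8*np.cos(a),-2,13.8*np.sin(a))) for a in t]]
draw(im,f,[np.array(l) for l in LL]+pinpts(q0)[:2],k,u0,v0,(0,255,0))
cv2.imwrite("pics/s3.png",im)
E
```

```text
cmd [504.62  77.36 195.39] 0.896
t 6.5 p [504.81  77.34 195.45] th 0.8959 tilt [0.0001 0.0001] F [ 1.1  -0.86 -1.65] T [-0.05  0.01  0.03] w 13.54 q7 -1.11
88
pin (array([503.26176449,  76.22180214,  -2.21340281,  92.26138707]), np.float64(1.0296023475825975))
[(np.float64(202.8), array([0.39, 0.74, 2.75])), (np.float64(202.8), array([0.39, 0.74, 2.75])), (np.float64(206.0), array([-2.42,  0.59,  3.33]))]
```

View pics/s3.png

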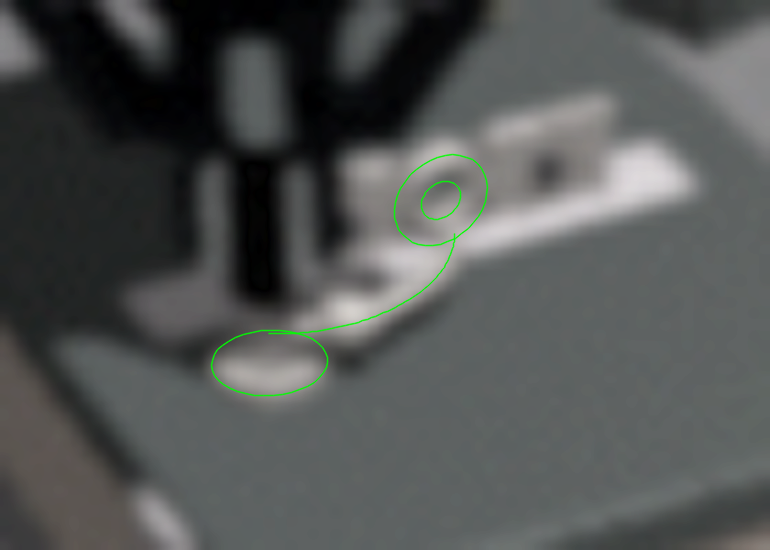

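Call:
{"api": "move_arm", "payload": {
  "motion": [
    {"tx": 5.6e-05,"ty": 0.00225,"tz": 0,"twist": -0.05},
    {"tx": 5.6e-05,"ty": 0.00225,"tz": 0,"twist": -0.05},
    {"tx": 5.6e-05,"ty": 0.00225,"tz": 0,"twist": -0.05},
    {"tx": 5.6e-05,"ty": 0.00225,"tz": 0,"twist": -0.05},
    {"tx": 0,"ty": 0,"tz": 0,"twist": 0},
    {"tx": 0,"ty": 0,"tz": 0,"twist": 0}
  ]
}}

```text
time_s: 7.3
tool_pos: [512.2, 72.5, 195.4]
tool_rot: [0.854, 0.52, -0.0, -0.0]
force: [-0.4, -0.4, -0.6]
width: 13.0
```

```bash
cat >> cmd.py <<'E'
ROWS+=[(.000056,.00225,0,-.05)]*4
E
cat > look.py <<'E'
from eye import *
from go import *
import cmd,sys
def look(name,cam=True):
    p,th=cmd.run()[-1]; print("cmd",p.round(2),round(th,4))
    co,s=np.cos(YC),np.sin(YC)
    psi=th-np.pi
    a=np.array([np.cos(psi),np.sin(psi)])
    A=p[:2]-45*a; e=np.array([577.2,105.5]); dl=A-e
    print("arc centre rel eye local",np.round([co*dl[0]+s*dl[1]+45,-s*dl[0]+co*dl[1]],2),"tip ang past plane",round(psi-YC+1.66,3))
    s_,pp,M,cur=rep()
    F=s_["force"];print("F local",np.round([co*F[0]+s*F[1],-s*F[0]+co*F[1],F[2]],2))
    if not cam: return
    f=grab_frame("side");pickle.dump(f,open(name+".pkl","wb"))
    u0,v0,w,h=235,145,70,50
    k=11;im=cv2.resize(f["frame"][v0:v0+h,u0:u0+w],None,fx=k,fy=k,interpolation=cv2.INTER_CUBIC)
    im=cv2.convertScaleAbs(im,alpha=1.5,beta=-50)
    def W(l): return np.array([577.2+co*l[0]-s*l[1],105.5+s*l[0]+co*l[1],104+l[2]])
    t=np.linspace(0,2*np.pi,40)
    LL=[[W((5.8*np.cos(a),-2,5.8*np.sin(a))) for a in t]]
    draw(im,f,[np.array(l)+[0,0,1.7] for l in LL]+[q+[0,0,1.7] for q in pinpts([p[0],p[1],psi,p[2]-104.89])[:1]],k,u0,v0,(0,255,0))
    cv2.imwrite(f"pics/{name}.png",im)
E
python3 -c "
from look import *
look('s4')"
```

```text
cmd [512.16  72.47 195.39] 1.096
arc centre rel eye local [-0.01  0.  ] tip ang past plane -0.23
t 7.3 p [512.19  72.46 195.38] th 1.0947 tilt [-0.0002  0.0001] F [-0.37 -0.39 -0.56] T [-0.01  0.06 -0.  ] w 13.02 q7 -0.94
F local [-0.3  -0.45 -0.56]
```

View pics/s4.png

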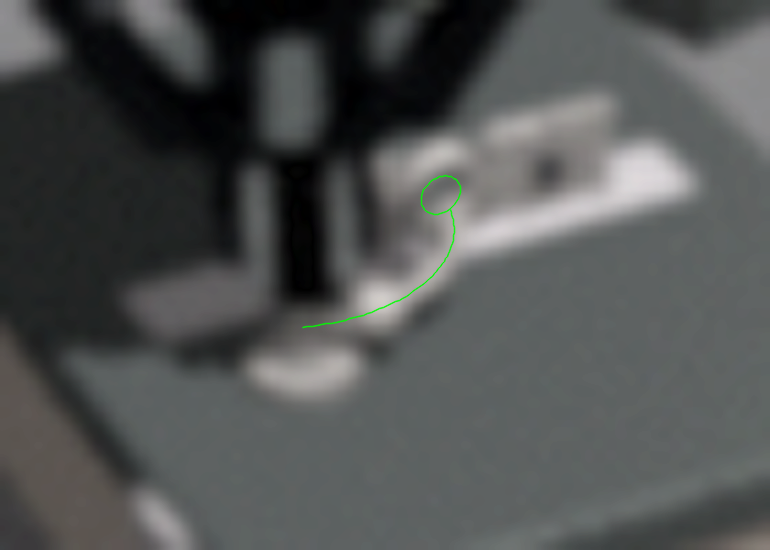

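Call:
{"api": "move_arm", "payload": {
  "motion": [
    {"tx": 9e-06,"ty": 0.0009,"tz": 0,"twist": -0.02},
    {"tx": 9e-06,"ty": 0.0009,"tz": 0,"twist": -0.02},
    {"tx": 9e-06,"ty": 0.0009,"tz": 0,"twist": -0.02},
    {"tx": 0,"ty": 0,"tz": 0,"twist": 0}
  ]
}}

```text
time_s: 7.85
tool_pos: [514.8, 71.2, 195.4]
tool_rot: [0.838, 0.546, 0.0, -0.0]
force: [0.1, -0.6, -0.8]
width: 13.6
```

```bash
cat >> cmd.py <<'E'
ROWS+=[(.000009,.0009,0,-.02)]*3
E
python3 -c "
from look import *
look('s5',0)"
```

```text
cmd [514.6   71.31 195.39] 1.156
arc centre rel eye local [-0.01  0.  ] tip ang past plane -0.17
t 7.85 p [514.83  71.19 195.38] th 1.156 tilt [0.     0.0001] F [ 0.07 -0.6  -0.79] T [-0.02 -0.03  0.03] w 13.55 q7 -0.89
F local [ 0.16 -0.59 -0.79]
```

Call:
{"api": "move_arm", "payload": {
  "motion": [
    {"tx": 9e-06,"ty": 0.0009,"tz": 0,"twist": -0.02},
    {"tx": 9e-06,"ty": 0.0009,"tz": 0,"twist": -0.02},
    {"tx": 0,"ty": 0,"tz": 0,"twist": 0}
  ]
}}

```text
time_s: 8.22
tool_pos: [516.5, 70.5, 195.4]
tool_rot: [0.826, 0.563, 0.0, -0.0]
force: [-1.0, -0.6, -0.8]
width: 13.2
```

```bash
cat >> cmd.py <<'E'
ROWS+=[(.000009,.0009,0,-.02)]*2
E
python3 -c "
from look import *
look('s5',0)"
```

```text
cmd [516.26  70.62 195.39] 1.196
arc centre rel eye local [-0.01  0.  ] tip ang past plane -0.13
t 8.225 p [516.48  70.49 195.39] th 1.1961 tilt [0.     0.0001] F [-1.04 -0.6  -0.83] T [0.03 0.01 0.04] w 13.18 q7 -0.86
F local [-0.93 -0.75 -0.83]
```

Call:
{"api": "move_arm", "payload": {
  "motion": [
    {"tx": 9e-06,"ty": 0.0009,"tz": 0,"twist": -0.02},
    {"tx": 9e-06,"ty": 0.0009,"tz": 0,"twist": -0.02},
    {"tx": 0,"ty": 0,"tz": 0,"twist": 0}
  ]
}}

```text
time_s: 8.6
tool_pos: [518.2, 69.9, 195.4]
tool_rot: [0.815, 0.579, 0.0, -0.0]
force: [0.2, -0.3, -2.2]
width: 13.3
```

```bash
cat >> cmd.py <<'E'
ROWS+=[(.000009,.0009,0,-.02)]*2
E
python3 -c "
from look import *
look('s5',0)"
```

```text
cmd [517.95  69.99 195.39] 1.236
arc centre rel eye local [-0.01  0.  ] tip ang past plane -0.09
t 8.6 p [518.15  69.89 195.38] th 1.2361 tilt [-0.      0.0001] F [ 0.21 -0.32 -2.21] T [ 0.02 -0.01  0.03] w 13.32 q7 -0.82
F local [ 0.26 -0.28 -2.21]
```

Call:
{"api": "move_arm", "payload": {
  "motion": [
    {"tx": 9e-06,"ty": 0.0009,"tz": 0,"twist": -0.02},
    {"tx": 9e-06,"ty": 0.0009,"tz": 0,"twist": -0.02},
    {"tx": 0,"ty": 0,"tz": 0,"twist": 0}
  ]
}}

```text
time_s: 8.98
tool_pos: [519.9, 69.3, 195.4]
tool_rot: [0.803, 0.596, 0.0, -0.0]
force: [-0.7, 0.3, -0.9]
width: 13.2
```

```bash
cat >> cmd.py <<'E'
ROWS+=[(.000009,.0009,0,-.02)]*2
E
python3 -c "
from look import *
look('s6')"
```

```text
cmd [519.66  69.44 195.39] 1.276
arc centre rel eye local [-0.01  0.  ] tip ang past plane -0.05
t 8.975 p [519.9   69.33 195.4 ] th 1.2761 tilt [0.     0.0001] F [-0.75  0.28 -0.93] T [-0.    0.03  0.02] w 13.24 q7 -0.79
F local [-0.78  0.16 -0.93]
```

View pics/s6.png

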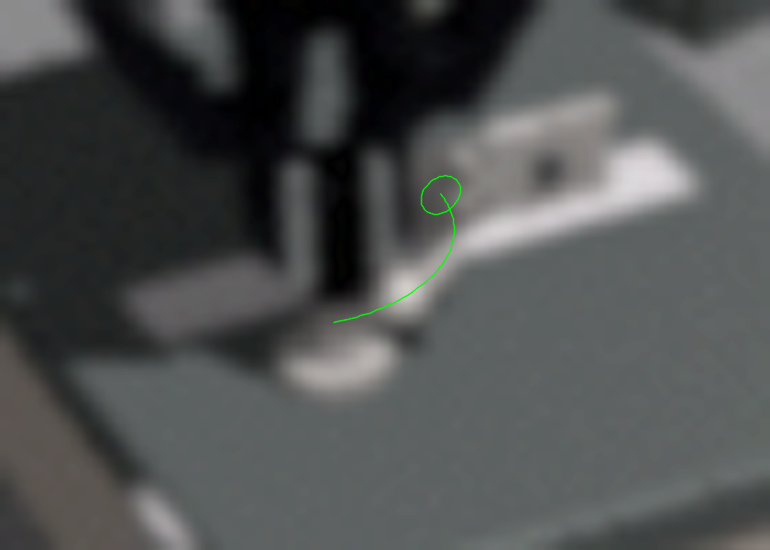

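Call:
{"api": "move_arm", "payload": {
  "motion": [
    {"tx": 9e-06,"ty": 0.0009,"tz": 0,"twist": -0.02},
    {"tx": 9e-06,"ty": 0.0009,"tz": 0,"twist": -0.02},
    {"tx": 9e-06,"ty": 0.0009,"tz": 0,"twist": -0.02},
    {"tx": 0,"ty": 0,"tz": 0,"twist": 0}
  ]
}}

```text
time_s: 9.52
tool_pos: [522.5, 68.6, 195.4]
tool_rot: [0.785, 0.619, 0.0, -0.0]
force: [-0.5, -0.1, -0.7]
width: 13.2
```

```bash
cat >> cmd.py <<'E'
ROWS+=[(.000009,.0009,0,-.02)]*3
E
python3 -c "
from look import *
look('s7',0)"
```

```text
cmd [522.27  68.73 195.39] 1.336
arc centre rel eye local [-0.01  0.  ] tip ang past plane 0.01
t 9.525 p [522.5   68.59 195.39] th 1.3361 tilt [0.     0.0001] F [-0.45 -0.05 -0.72] T [-0.   -0.04  0.  ] w 13.17 q7 -0.74
F local [-0.44 -0.12 -0.72]
```

Call:
{"api": "move_arm", "payload": {
  "motion": [
    {"tx": 2e-05,"ty": 0.00135,"tz": 0,"twist": -0.03},
    {"tx": 2e-05,"ty": 0.00135,"tz": 0,"twist": -0.03},
    {"tx": 2e-05,"ty": 0.00135,"tz": 0,"twist": -0.03},
    {"tx": 2e-05,"ty": 0.00135,"tz": 0,"twist": -0.03},
    {"tx": 0,"ty": 0,"tz": 0,"twist": 0}
  ]
}}

```text
time_s: 10.15
tool_pos: [527.9, 67.7, 195.4]
tool_rot: [0.746, 0.665, 0.0, -0.0]
force: [-0.3, -0.4, -1.1]
width: 13.2
```

```bash
cat >> cmd.py <<'E'
ROWS+=[(.00002,.00135,0,-.03)]*4
E
python3 -c "
from look import *
look('s8')"
```

```text
cmd [527.58  67.79 195.39] 1.456
arc centre rel eye local [-0.01  0.  ] tip ang past plane 0.13
t 10.15 p [527.85  67.66 195.38] th 1.4562 tilt [0.     0.0001] F [-0.29 -0.38 -1.05] T [-0.    0.08 -0.05] w 13.19 q7 -0.64
F local [-0.22 -0.42 -1.05]
```

View pics/s8.png

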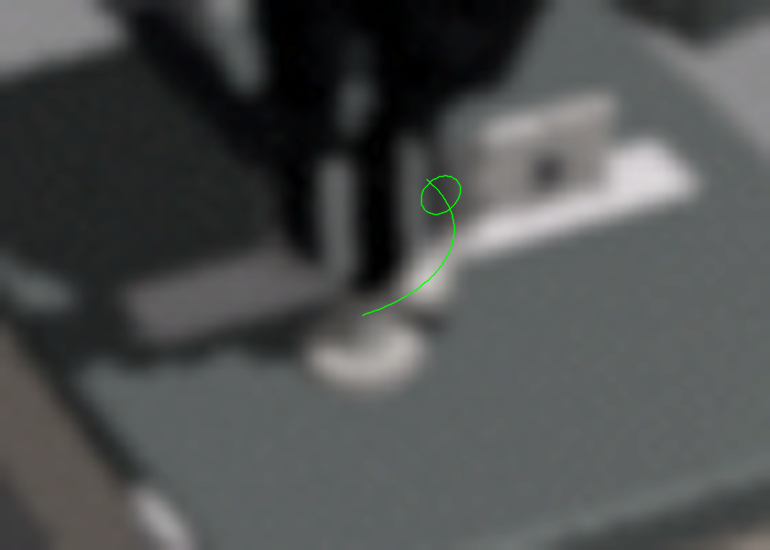

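Call:
{"api": "move_arm", "payload": {
  "motion": [
    {"tx": 2e-05,"ty": 0.00135,"tz": 0,"twist": -0.03},
    {"tx": 2e-05,"ty": 0.00135,"tz": 0,"twist": -0.03},
    {"tx": 2e-05,"ty": 0.00135,"tz": 0,"twist": -0.03},
    {"tx": 2e-05,"ty": 0.00135,"tz": 0,"twist": -0.03},
    {"tx": 2e-05,"ty": 0.00135,"tz": 0,"twist": -0.03},
    {"tx": 2e-05,"ty": 0.00135,"tz": 0,"twist": -0.03},
    {"tx": 0,"ty": 0,"tz": 0,"twist": 0}
  ]
}}

```text
time_s: 11.08
tool_pos: [535.9, 67.5, 195.4]
tool_rot: [0.684, 0.73, 0.0, -0.0]
force: [-0.0, 0.1, -1.5]
width: 13.0
```

```bash
cat >> cmd.py <<'E'
ROWS+=[(.00002,.00135,0,-.03)]*6
E
python3 -c "
from look import *
look('s9',0)"
```

```text
cmd [535.67  67.59 195.39] 1.636
arc centre rel eye local [-0.01 -0.  ] tip ang past plane 0.31
t 11.075 p [535.89  67.48 195.35] th 1.6362 tilt [-0.0001  0.0001] F [-0.02  0.14 -1.46] T [0.05 0.04 0.  ] w 13.02 q7 -0.49
F local [-0.04  0.13 -1.46]
```

Call:
{"api": "move_arm", "payload": {
  "motion": [
    {"tx": 2e-05,"ty": 0.00135,"tz": 0,"twist": -0.03},
    {"tx": 2e-05,"ty": 0.00135,"tz": 0,"twist": -0.03},
    {"tx": 2e-05,"ty": 0.00135,"tz": 0,"twist": -0.03},
    {"tx": 2e-05,"ty": 0.00135,"tz": 0,"twist": -0.03},
    {"tx": 2e-05,"ty": 0.00135,"tz": 0,"twist": -0.03},
    {"tx": 2e-05,"ty": 0.00135,"tz": 0,"twist": -0.03},
    {"tx": 0,"ty": 0,"tz": 0,"twist": 0}
  ]
}}

```text
time_s: 11.95
tool_pos: [543.9, 68.8, 195.4]
tool_rot: [0.615, 0.788, 0.0, -0.0]
force: [0.9, 0.1, -1.2]
width: 13.3
```

```bash
cat >> cmd.py <<'E'
ROWS+=[(.00002,.00135,0,-.03)]*6
E
python3 -c "
from look import *
look('s10')"
```

```text
cmd [543.66  68.84 195.39] 1.816
arc centre rel eye local [-0.01 -0.  ] tip ang past plane 0.49
t 11.95 p [543.92  68.77 195.36] th 1.8163 tilt [0.     0.0002] F [ 0.91  0.09 -1.15] T [ 0.01  0.03 -0.05] w 13.3 q7 -0.34
F local [ 0.88  0.23 -1.15]
```

View pics/s10.png

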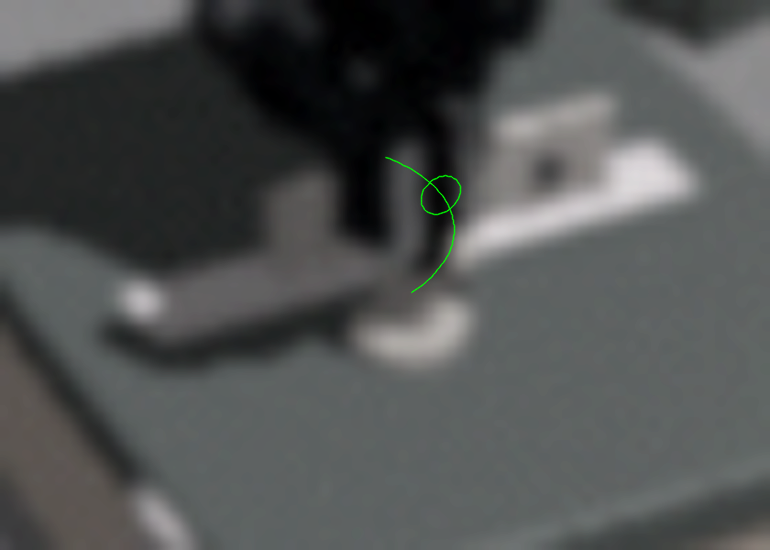

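Call:
{"api": "move_arm", "payload": {
  "motion": [
    {"tx": 2e-05,"ty": 0.00135,"tz": 0,"twist": -0.03},
    {"tx": 2e-05,"ty": 0.00135,"tz": 0,"twist": -0.03},
    {"tx": 2e-05,"ty": 0.00135,"tz": 0,"twist": -0.03},
    {"tx": 2e-05,"ty": 0.00135,"tz": 0,"twist": -0.03},
    {"tx": 2e-05,"ty": 0.00135,"tz": 0,"twist": -0.03},
    {"tx": 2e-05,"ty": 0.00135,"tz": 0,"twist": -0.03},
    {"tx": 0,"ty": 0,"tz": 0,"twist": 0}
  ]
}}

```text
time_s: 12.88
tool_pos: [551.5, 71.5, 195.4]
tool_rot: [0.542, 0.84, 0.0, -0.0]
force: [0.1, 0.8, -1.5]
width: 13.6
```

```bash
cat >> cmd.py <<'E'
ROWS+=[(.00002,.00135,0,-.03)]*6
E
python3 -c "
from look import *
look('s11',0)"
```

```text
cmd [551.3   71.5  195.39] 1.996
arc centre rel eye local [-0. -0.] tip ang past plane 0.67
t 12.875 p [551.52  71.48 195.36] th 1.9963 tilt [-0.0001  0.0002] F [ 0.06  0.77 -1.53] T [-0.02  0.06  0.01] w 13.58 q7 -0.2
F local [-0.06  0.77 -1.53]
```

Call:
{"api": "move_arm", "payload": {
  "motion": [
    {"tx": 2e-05,"ty": 0.00135,"tz": 0,"twist": -0.03},
    {"tx": 2e-05,"ty": 0.00135,"tz": 0,"twist": -0.03},
    {"tx": 2e-05,"ty": 0.00135,"tz": 0,"twist": -0.03},
    {"tx": 2e-05,"ty": 0.00135,"tz": 0,"twist": -0.03},
    {"tx": 2e-05,"ty": 0.00135,"tz": 0,"twist": -0.03},
    {"tx": 2e-05,"ty": 0.00135,"tz": 0,"twist": -0.03},
    {"tx": 0,"ty": 0,"tz": 0,"twist": 0}
  ]
}}

```text
time_s: 13.75
tool_pos: [558.6, 75.5, 195.4]
tool_rot: [0.464, 0.886, 0.0, -0.0]
force: [0.2, -0.3, -1.3]
width: 13.4
```

```bash
cat >> cmd.py <<'E'
ROWS+=[(.00002,.00135,0,-.03)]*6
E
python3 -c "
from look import *
look('s12')"
```

```text
cmd [558.35  75.48 195.39] 2.176
arc centre rel eye local [-0. -0.] tip ang past plane 0.85
t 13.75 p [558.56  75.47 195.39] th 2.1764 tilt [0.     0.0002] F [ 0.23 -0.29 -1.32] T [-0.    0.07 -0.02] w 13.44 q7 -0.05
F local [ 0.27 -0.25 -1.32]
```

View pics/s12.png

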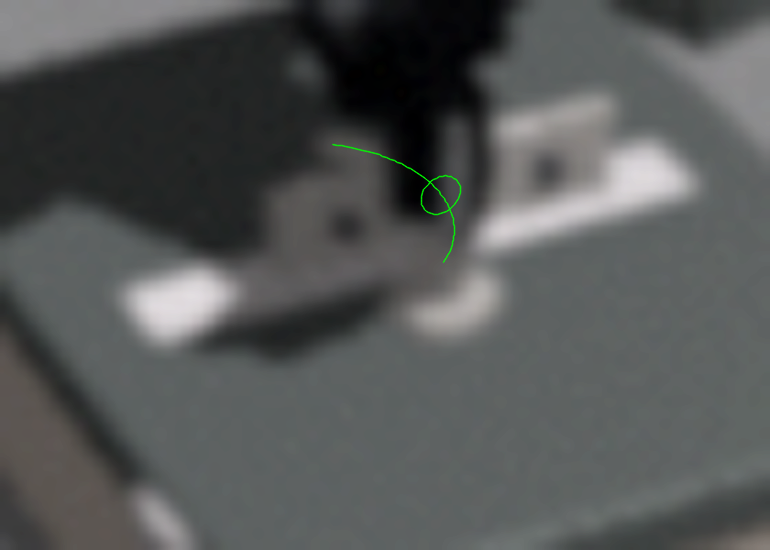

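Call:
{"api": "move_arm", "payload": {
  "motion": [
    {"tx": 9e-06,"ty": 0.0009,"tz": 0,"twist": -0.02},
    {"tx": 9e-06,"ty": 0.0009,"tz": 0,"twist": -0.02},
    {"tx": 9e-06,"ty": 0.0009,"tz": 0,"twist": -0.02},
    {"tx": 9e-06,"ty": 0.0009,"tz": 0,"twist": -0.02},
    {"tx": 9e-06,"ty": 0.0009,"tz": 0,"twist": -0.02},
    {"tx": 9e-06,"ty": 0.0009,"tz": 0,"twist": -0.02},
    {"tx": 0,"ty": 0,"tz": 0,"twist": 0}
  ]
}}

```text
time_s: 14.68
tool_pos: [562.8, 78.8, 195.4]
tool_rot: [0.41, 0.912, 0.0, -0.0]
force: [0.3, 0.2, -2.4]
width: 13.3
```

```bash
cat >> cmd.py <<'E'
ROWS+=[(.000009,.0009,0,-.02)]*6
E
cat >> look.py <<'E'
def avg(n=8):
    Fs=[];Ts=[]
    for i in range(n):
        s=sense();Fs.append(s["force"]);Ts.append(s["ft_torque"]);grab_frame("side")
    co,s=np.cos(YC),np.sin(YC);F=np.mean(Fs,0);T=np.mean(Ts,0)
    print("avg F local",np.round([co*F[0]+s*F[1],-s*F[0]+co*F[1],F[2]],2),"T",T.round(3),"sd",np.std(Fs,0).round(2))
E
python3 -c "
from look import *
look('s13',0);avg()"
```

```text
cmd [562.59  78.81 195.39] 2.296
arc centre rel eye local [-0. -0.] tip ang past plane 0.97
t 14.675 p [562.77  78.79 195.38] th 2.2962 tilt [-0.0001  0.0001] F [ 0.26  0.18 -2.42] T [-0.06 -0.02  0.04] w 13.27 q7 0.04
F local [ 0.23  0.22 -2.42]
avg F local [-0.07 -0.19 -1.32] T [-0.011  0.007  0.008] sd [0.36 0.62 0.47]
```

Call:
{"api": "move_arm", "payload": {
  "motion": [
    {"tx": 2e-06,"ty": 0.00045,"tz": 0,"twist": -0.01},
    {"tx": 2e-06,"ty": 0.00045,"tz": 0,"twist": -0.01},
    {"tx": 2e-06,"ty": 0.00045,"tz": 0,"twist": -0.01},
    {"tx": 0,"ty": 0,"tz": 0,"twist": 0}
  ]
}}

```text
time_s: 15.58
tool_pos: [563.7, 79.3, 195.3]
tool_rot: [0.397, 0.918, -0.0, 0.0]
force: [-0.7, -2.4, -0.8]
width: 13.3
```

```bash
cat >> cmd.py <<'E'
ROWS+=[(.000002,.00045,0,-.01)]*3
E
python3 -c "
from look import *
look('s13',0);avg()"
```

```text
cmd [563.59  79.72 195.39] 2.326
arc centre rel eye local [-0. -0.] tip ang past plane 1.0
t 15.575 p [563.73  79.27 195.34] th 2.3257 tilt [-0.0002 -0.0005] F [-0.75 -2.43 -0.78] T [-0.57  0.06  0.05] w 13.31 q7 0.07
F local [-0.36 -2.52 -0.78]
avg F local [ 0.5  -2.76 -0.95] T [-0.666  0.036  0.014] sd [0.51 0.54 0.45]
```

Call:
{"api": "move_arm", "payload": {
  "motion": [
    {"tx": 9e-06,"ty": -0.0009,"tz": 0,"twist": 0.02},
    {"tx": 9e-06,"ty": -0.0009,"tz": 0,"twist": 0.02},
    {"tx": -0.00038,"ty": 0.00032,"tz": 0,"twist": 0},
    {"tx": -0.00038,"ty": 0.00032,"tz": 0,"twist": 0},
    {"tx": -0.00038,"ty": 0.00032,"tz": 0,"twist": 0},
    {"tx": 0,"ty": 0,"tz": 0,"twist": 0}
  ]
}}

```text
time_s: 16.73
tool_pos: [563.9, 78.3, 195.4]
tool_rot: [0.415, 0.91, 0.0, -0.0]
force: [0.2, 0.2, -2.0]
width: 13.0
```

```bash
cat >> cmd.py <<'E'
ROWS+=[(.000009,-.0009,0,.02)]*2+[(-.00038,.00032,0,0)]*3
E
python3 -c "
from look import *
look('s14',0);avg(4)"
```

```text
cmd [563.73  78.28 195.39] 2.286
arc centre rel eye local [ 1.49 -0.  ] tip ang past plane 0.96
t 16.725 p [563.93  78.26 195.4 ] th 2.2858 tilt [0.     0.0001] F [ 0.22  0.21 -2.01] T [ 0.02 -0.01  0.04] w 12.99 q7 0.04
F local [ 0.18  0.24 -2.01]
avg F local [-0.3   0.26 -1.4 ] T [-0.016  0.015  0.028] sd [0.39 0.29 0.59]
```

Free at +1.5 mm; probe farther.

Call:
{"api": "move_arm", "payload": {
  "motion": [
    {"tx": -0.00038,"ty": 0.00032,"tz": 0,"twist": 0},
    {"tx": -0.00038,"ty": 0.00032,"tz": 0,"twist": 0},
    {"tx": 0,"ty": 0,"tz": 0,"twist": 0}
  ]
}}

```text
time_s: 17.3
tool_pos: [564.9, 78.0, 195.4]
tool_rot: [0.415, 0.91, 0.0, 0.0]
force: [-0.3, 0.5, -1.6]
width: 13.4
```

```bash
cat >> cmd.py <<'E'
ROWS+=[(-.00038,.00032,0,0)]*2
E
python3 -c "
from look import *
look('s14',0);avg(4)"
```

```text
cmd [564.71  78.13 195.39] 2.286
arc centre rel eye local [ 2.48 -0.  ] tip ang past plane 0.96
t 17.3 p [564.9   78.05 195.4 ] th 2.2857 tilt [0. 0.] F [-0.33  0.48 -1.56] T [-0.01  0.05  0.  ] w 13.39 q7 0.04
F local [-0.4   0.43 -1.56]
avg F local [-0.24 -0.01 -0.94] T [ 0.011  0.029 -0.01 ] sd [0.27 0.53 0.59]
```

Call:
{"api": "move_arm", "payload": {
  "motion": [
    {"tx": -0.00038,"ty": 0.00032,"tz": 0,"twist": 0},
    {"tx": -0.00038,"ty": 0.00032,"tz": 0,"twist": 0},
    {"tx": 0,"ty": 0,"tz": 0,"twist": 0}
  ]
}}

```text
time_s: 17.88
tool_pos: [565.9, 77.9, 195.4]
tool_rot: [0.415, 0.91, 0.0, -0.0]
force: [0.6, 0.9, -0.6]
width: 13.3
```

```bash
cat >> cmd.py <<'E'
ROWS+=[(-.00038,.00032,0,0)]*2
E
python3 -c "
from look import *
look('s14',0);avg(4)"
```

```text
cmd [565.69  77.98 195.39] 2.286
arc centre rel eye local [ 3.48 -0.  ] tip ang past plane 0.96
t 17.875 p [565.89  77.88 195.39] th 2.2858 tilt [0. 0.] F [ 0.59  0.85 -0.56] T [-0.02  0.05 -0.06] w 13.33 q7 0.04
F local [ 0.45  0.93 -0.56]
avg F local [-0.06  0.62 -1.01] T [-0.018  0.025 -0.017] sd [0.68 0.18 0.29]
```

Call:
{"api": "move_arm", "payload": {
  "motion": [
    {"tx": -0.00038,"ty": 0.00032,"tz": 0,"twist": 0},
    {"tx": -0.00038,"ty": 0.00032,"tz": 0,"twist": 0},
    {"tx": 0,"ty": 0,"tz": 0,"twist": 0}
  ]
}}

```text
time_s: 18.45
tool_pos: [566.8, 77.8, 195.4]
tool_rot: [0.415, 0.91, -0.0, -0.0]
force: [0.3, 0.6, -0.8]
width: 13.0
```

```bash
cat >> cmd.py <<'E'
ROWS+=[(-.00038,.00032,0,0)]*2
E
python3 -c "
from look import *
look('s15');avg(4)"
```

```text
cmd [566.67  77.82 195.39] 2.286
arc centre rel eye local [ 4.47 -0.  ] tip ang past plane 0.96
t 18.45 p [566.77  77.77 195.38] th 2.2858 tilt [-0.0002  0.    ] F [ 0.27  0.59 -0.78] T [ 0.03  0.1  -0.03] w 13.05 q7 0.04
F local [ 0.17  0.62 -0.78]
avg F local [-0.48  0.35 -1.56] T [0.023 0.139 0.008] sd [0.29 0.38 0.25]
```

View pics/s15.png

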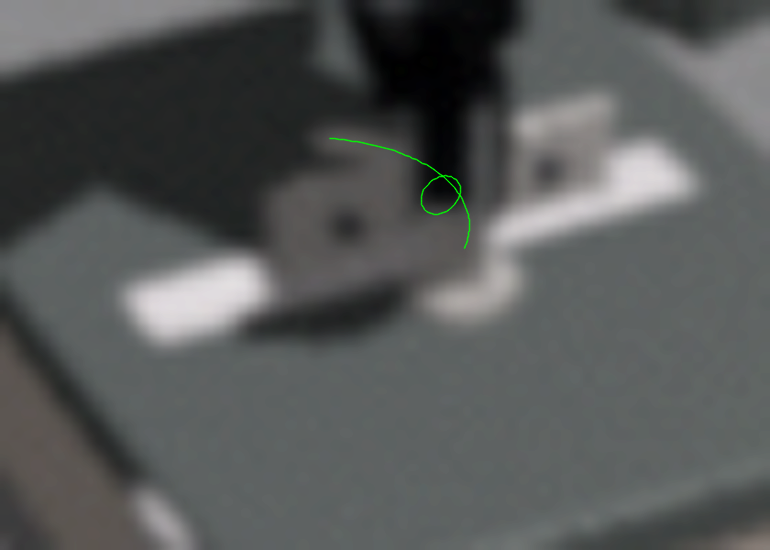

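Call:
{"api": "move_arm", "payload": {
  "motion": [
    {"tx": 0.00084,"ty": -0.00071,"tz": 0,"twist": 0},
    {"tx": 0.00084,"ty": -0.00071,"tz": 0,"twist": 0},
    {"tx": 0,"ty": 0,"tz": 0.0003,"twist": 0},
    {"tx": 9e-06,"ty": 0.0009,"tz": 0,"twist": -0.02},
    {"tx": 9e-06,"ty": 0.0009,"tz": 0,"twist": -0.02},
    {"tx": 0,"ty": 0,"tz": 0,"twist": 0}
  ]
}}

```text
time_s: 19.45
tool_pos: [566.0, 79.2, 195.2]
tool_rot: [0.396, 0.918, -0.0, -0.0]
force: [-2.0, -0.6, 2.4]
width: 13.4
```

```bash
cat >> cmd.py <<'E'
ROWS+=[(.00084,-.00071,0,0)]*2+[(0,0,.0003,0)]+[(.000009,.0009,0,-.02)]*2
E
python3 -c "
from look import *
look('s16',0);avg(5)"
```

```text
cmd [565.83  79.37 195.09] 2.326
arc centre rel eye local [ 2.27 -0.01] tip ang past plane 1.0
t 19.45 p [565.98  79.2  195.17] th 2.3262 tilt [-0.0001 -0.0002] F [-1.98 -0.57  2.36] T [-0.27  0.43  0.01] w 13.41 q7 0.07
F local [-1.87 -0.87  2.36]
avg F local [-1.43 -1.1   2.2 ] T [-0.276  0.415  0.045] sd [0.38 0.3  0.72]
```

Call:
{"api": "move_arm", "payload": {
  "motion": [
    {"tx": 0,"ty": 0,"tz": -0.0002,"twist": 0},
    {"tx": 2e-06,"ty": 0.00045,"tz": 0,"twist": -0.01},
    {"tx": 2e-06,"ty": 0.00045,"tz": 0,"twist": -0.01},
    {"tx": 0,"ty": 0,"tz": 0,"twist": 0}
  ]
}}

```text
time_s: 20.2
tool_pos: [566.7, 80.1, 195.2]
tool_rot: [0.387, 0.922, 0.0, -0.0]
force: [-0.7, 0.5, -1.1]
width: 13.3
```

```bash
cat >> cmd.py <<'E'
ROWS+=[(0,0,-.0002,0)]+[(.000002,.00045,0,-.01)]*2
E
python3 -c "
from look import *
look('s16',0);avg(5)"
```

```text
cmd [566.48  79.99 195.29] 2.346
arc centre rel eye local [ 2.27 -0.01] tip ang past plane 1.02
t 20.2 p [566.7   80.06 195.22] th 2.3462 tilt [0.     0.0003] F [-0.7   0.54 -1.13] T [-0.01 -0.   -0.02] w 13.34 q7 0.08
F local [-0.78  0.43 -1.13]
avg F local [ 0.32  0.05 -1.31] T [-0.002 -0.016  0.001] sd [0.69 0.34 0.13]
```

Call:
{"api": "move_arm", "payload": {
  "motion": [
    {"tx": 2e-06,"ty": 0.00045,"tz": 0,"twist": -0.01},
    {"tx": 2e-06,"ty": 0.00045,"tz": 0,"twist": -0.01},
    {"tx": 0,"ty": 0,"tz": 0,"twist": 0}
  ]
}}

```text
time_s: 20.82
tool_pos: [567.3, 80.4, 195.3]
tool_rot: [0.378, 0.926, -0.0, -0.0]
force: [-0.8, -0.2, -1.1]
width: 13.3
```

```bash
cat >> cmd.py <<'E'
ROWS+=[(.000002,.00045,0,-.01)]*2
E
python3 -c "
from look import *
look('s16',0);avg(5)"
```

```text
cmd [567.12  80.63 195.29] 2.366
arc centre rel eye local [ 2.27 -0.01] tip ang past plane 1.04
t 20.825 p [567.29  80.43 195.27] th 2.3659 tilt [-0.0001 -0.0001] F [-0.8  -0.16 -1.07] T [-0.16 -0.02 -0.03] w 13.32 q7 0.1
F local [-0.77 -0.28 -1.07]
avg F local [ 0.28 -0.62 -1.35] T [-0.189 -0.029  0.011] sd [0.56 0.56 0.42]
```

Call:
{"api": "move_arm", "payload": {
  "motion": [
    {"tx": 1e-06,"ty": 0.0003,"tz": 0,"twist": -0.007},
    {"tx": 0,"ty": 0,"tz": 0.0002,"twist": 0},
    {"tx": 0,"ty": 0,"tz": 0,"twist": 0}
  ]
}}

```text
time_s: 21.45
tool_pos: [567.5, 80.5, 195.2]
tool_rot: [0.375, 0.927, -0.0, 0.0]
force: [-0.2, -2.0, 1.0]
width: 13.2
```

```bash
cat >> cmd.py <<'E'
ROWS+=[(.000001,.0003,0.0002,-.007)]
E
python3 -c "
from look import *
look('s17');avg(5)"
```

```text
cmd [567.33  80.84 195.09] 2.373
arc centre rel eye local [ 2.26 -0.02] tip ang past plane 1.047
t 21.45 p [567.53  80.54 195.21] th 2.3725 tilt [ 0.0001 -0.0003] F [-0.16 -2.02  0.97] T [-0.58  0.06 -0.06] w 13.24 q7 0.1
F local [ 0.16 -2.02  0.97]
avg F local [ 0.35 -2.99  1.58] T [-0.671  0.054  0.006] sd [0.26 0.24 0.81]
```

View pics/s17.png

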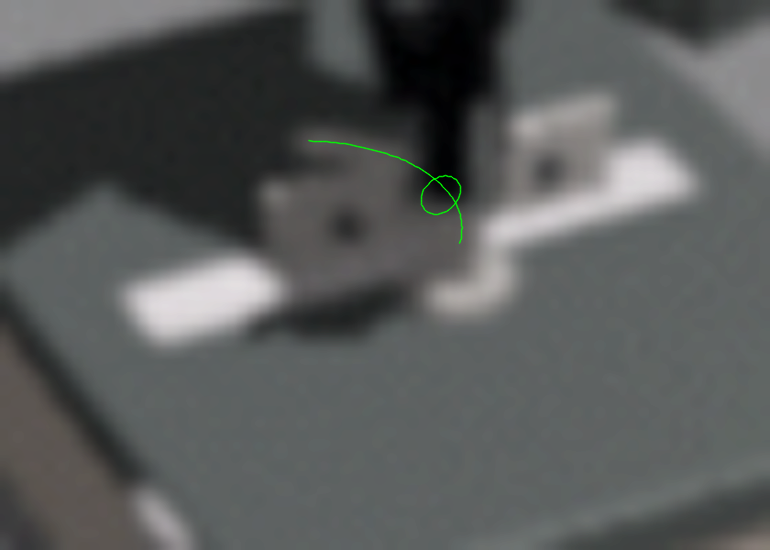

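Call:
{"api": "move_arm", "payload": {
  "motion": [
    {"tx": 0,"ty": 0,"tz": 0,"twist": 0},
    {"tx": 0,"ty": 0,"tz": 0,"twist": 0},
    {"tx": 0,"ty": 0,"tz": 0,"twist": 0},
    {"tx": 0,"ty": 0,"tz": 0,"twist": 0}
  ],
  "jaw": 0.45
}}

```text
time_s: 22.25
tool_pos: [567.5, 80.9, 195.1]
tool_rot: [0.375, 0.927, 0.0, -0.0]
force: [1.0, 0.2, 1.1]
width: 38.5
```

```bash
python3 -c "
from look import *
look('s18');avg(3)"
```

```text
cmd [567.33  80.84 195.09] 2.373
arc centre rel eye local [ 2.26 -0.02] tip ang past plane 1.047
t 22.25 p [567.48  80.92 195.1 ] th 2.3729 tilt [0.     0.0002] F [0.97 0.21 1.06] T [-0.    0.02  0.01] w 38.51 q7 0.1
F local [0.92 0.35 1.06]
avg F local [ 0.43  0.02 -0.37] T [ 0.004 -0.002 -0.017] sd [0.16 0.29 0.38]
```

View pics/s18.png

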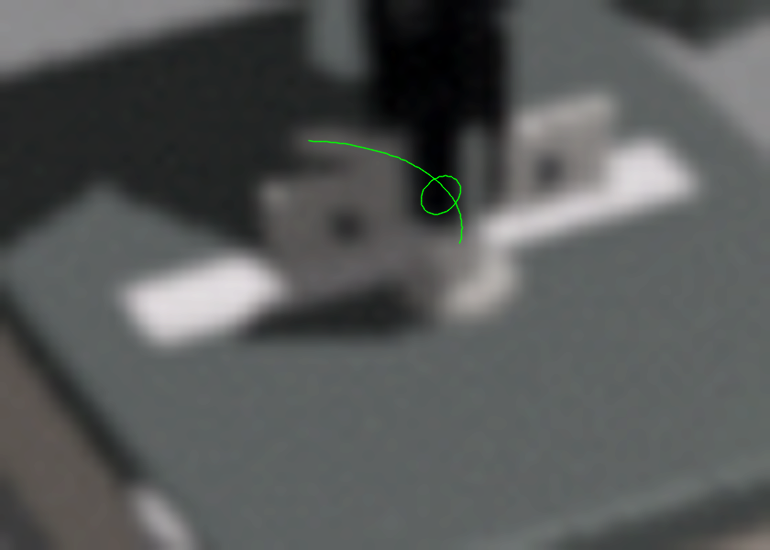

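Call:
{"api": "move_arm", "payload": {
  "motion": [
    {"tx": 0,"ty": 0,"tz": -0.005,"twist": 0},
    {"tx": 0,"ty": 0,"tz": -0.02,"twist": 0},
    {"tx": 0,"ty": 0,"tz": -0.05,"twist": 0},
    {"tx": 0,"ty": 0,"tz": -0.05,"twist": 0},
    {"tx": -0.03,"ty": -0.03,"tz": 0,"twist": 0},
    {"tx": -0.04,"ty": -0.04,"tz": 0,"twist": 0},
    {"tx": -0.04,"ty": -0.04,"tz": 0,"twist": 0},
    {"tx": -0.04,"ty": -0.04,"tz": 0,"twist": 0},
    {"tx": -0.04,"ty": -0.04,"tz": 0,"twist": 0},
    {"tx": -0.04,"ty": -0.04,"tz": 0,"twist": 0},
    {"tx": 0,"ty": 0,"tz": 0,"twist": 0},
    {"tx": 0,"ty": 0,"tz": 0,"twist": 0}
  ]
}}

```text
time_s: 23.95
tool_pos: [572.8, -244.0, 320.3]
tool_rot: [0.375, 0.927, 0.0, -0.0]
force: [0.1, 0.3, 0.7]
width: 38.5
```

Run:
```python
from eye import *
from go import *
rep()
co,s=np.cos(YC),np.sin(YC)
for n in("side","top"):
    f=grab_frame(n);pickle.dump(f,open(n+"9.pkl","wb"));uu,vv,d,P=cloud(f)
    m=(np.hypot(P[...,0]-567.5,P[...,1]-80.9)<17)&(P[...,2]>118)&(P[...,2]<160)
    q0=[567.5,80.9,2.373-np.pi,90]
    D=P-[q0[0],q0[1],91]; c,sn=np.cos(q0[2]),np.sin(q0[2])
    L=np.stack([c*D[...,0]+sn*D[...,1],-sn*D[...,0]+c*D[...,1],D[...,2]],-1)
    E=P-[579.4,105.1,104]; ly=-s*E[...,0]+co*E[...,1]
    m=(pin_sdf(L.reshape(-1,3)).reshape(d.shape)<6)&(L[...,2]>6)&(np.abs(ly)>6)
    q,r=fitpin(P[m],q0);print(n,m.sum(),q.round(3),r)
    if n=="side":u0,v0,w,h,k=235,135,70,60,10
    else:u0,v0,w,h,k=195,150,110,90,7
    im=cv2.resize(f["frame"][v0:v0+h,u0:u0+w],None,fx=k,fy=k,interpolation=cv2.INTER_CUBIC)
    im=cv2.convertScaleAbs(im,alpha=1.4,beta=-30)
    cv2.imwrite(f"pics/{n}9.png",im)
```

```text
t 23.95 p [ 572.84 -243.97  320.25] th 2.3727 tilt [0.0002 0.0009] F [0.11 0.25 0.68] T [ 0.08 -0.07 -0.06] w 38.45 q7 0.78
side 151 [565.406  81.968  -0.724  91.804] 1.1238803002975999
top 134 [565.757  80.94   -0.761  91.047] 0.9348162720657547
```

View pics/side9.png

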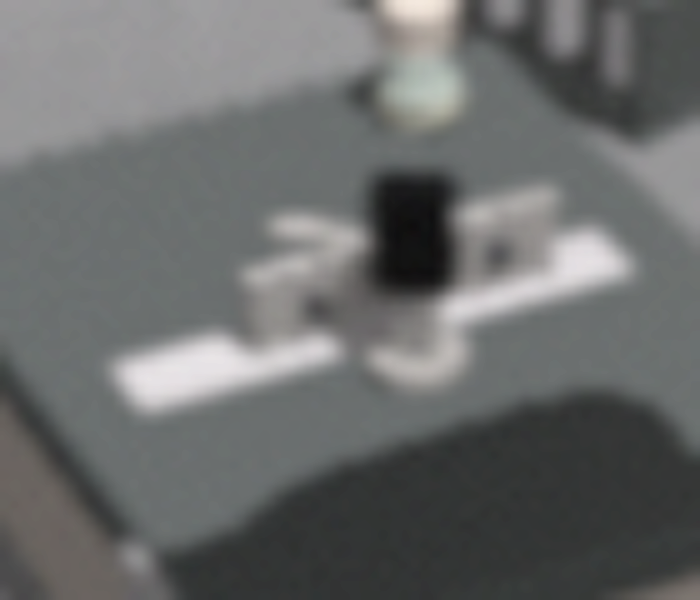

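View pics/top9.png

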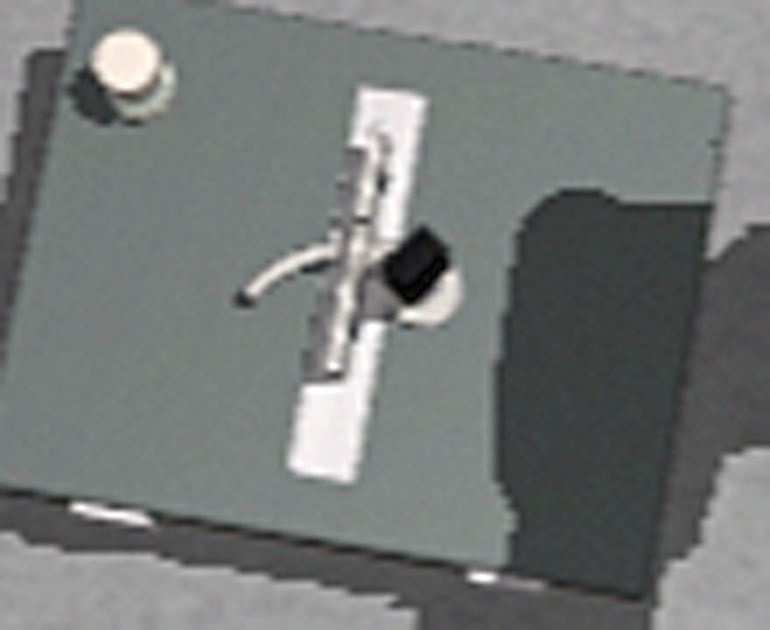

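```bash
python3 -c "
from plant import *
print(finish_job()); print(sense()['time_s'])"
```

```text
the job is handed in; nothing more can be done
None
the job is handed in; nothing more can be done
```

The curved steel pin is threaded through the eye from right to left, its ball rests against the eye, and I've let go of it. I handed the job in at about 24 s of the 61 s allowed.

**How it went:**
- **Threading:** I picked the pin up by its black handle and stood it on the lid. I then turned it about its arc centre through the eye, which the camera put about 9.6 mm towards +x from the middle of its track.
- **First contact:** The pin met about 3 N roughly 2 mm before the ball should have seated, so I backed off rather than push. Feeling sideways showed the wire about 2.3 mm off the middle of the hole, from how the pin sat in the gripper. I re-centred it.
- **Seating:** The ball then touched where expected, 1.04 rad past the eye against 1.043 nominal. I pressed it home with about 3 N (limit 15 N), set the foot on the lid and released.

**Last checks:**
- **Pictures:** Both cameras show the hook through the eye, the tip on the left, the handle on the right and the pin standing free. From the averaged camera fits, the seat point is within about 1 mm of the eye's centre. The two fits differ from each other by about 1 mm.
- **Disagreement:** The fitted pin position is about 1.5–2 mm off the position the gripper reported. That matches the grip offset I corrected for.
- **Force:** Readings were close to zero after release. The highest reading against the eye was about 3 N, though I could only read force at the end of each move.
- **Other items:** The arm stayed clear of everything else, and the vial is still in place. I did not re-measure the straight pin, bottles or scanner.

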